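Swap two glaze test tiles in the slotted rack

ROBOT

A 6-joint arm with a two-finger parallel gripper is mounted at the origin on the work surface. World frame = base frame: x ahead of the robot, y to its left, z up, the work surface at z = 0. Lengths are in mm, angles in rad, forces in N, time in s.
With the tool pointing down it reaches from about 275 to 750 mm from the base axis. Payload 10.2 kg.
Tool frame: the origin (TCP) lies midway between the tips of the shut fingers; the grasp point (between the pads) lies 19 mm behind it (ctrl.hold_point_z is the distance from the TCP to the grasp point, in mm); z points along the fingers, y is the direction in which the jaws open and shut (so a half turn about z gives the same grasp; the last joint's range is limited). The gripper opens to 85 mm and grips with 20 to 120 N. Pads are 22 mm wide; open, the fingers measure 114 mm over their backs; the gripper's body (76 mm by 85 mm) begins 54 mm behind the grasp point. The pads swing forward as they close: fully open they stand 13 mm farther back than shut.
Start: joints at [1.102, 0.313, 1.498, -0, 1.331, -0.223], TCP at [127.762, 509.223, 231.294] pointing down, gripper open.
Joint ranges: [-2.94, 2.94], [-0.97, 2.17], [0.19, 2.56], [-1.23, 4.37], [0.02, 3.11], [-2.88, 2.88]. Speed limits (rad/s): [2.39, 2.39, 3.01, 3.14, 3.14, 3.14].

INTERFACE

Orientations are given as a unit quaternion [w, x, y, z].
In Python, from rig import ctrl, capture, get_calibration, ticket, search_frame, outline_of gives the robot as it stands. The module is installed in compiled form; this text tells all that it offers.
- The arm moves only by the tool servo_tool, never from a script. Its argument "motion" is a list of rows, each an object with "dr": the turn, a rotation vector about the tool's x, y, z in units of 10 degrees (1.0 is 10 degrees), a list of three; "delta_pos": the shift along the tool's x, y, z in units of 50 mm (1.0 is 50 mm), a list of three; "hand": the opening, from 0 (shut) to 1 (fully open). In form: [{"dr": [ax, ay, az], "delta_pos": [x, y, z], "hand": hand}, ...]. A call has 1 to 20 rows; each row shifts and turns the pose as measured when the row begins, along the tool's axes as they then stand; what a row does not reach is not made up. A row lasts 1/8 s, in which the tool goes at most 62.5 mm and 10.7 degrees, less where a joint would pass 70% of its speed; a pose out of reach is approached as far as the arm can. A call is refused whole if a number of a shift passes 1 or a number of a turn 1, either way. A call with a gripper value outside its range is refused whole. The fingers move at their own pace and stop on an object; "squeeze" is the grip in N (left out, the last holds). Time passes only in rows, so rows that do not move let the fingers close. It gives the time, the measured TCP pose, the force and the opening at its end, in the units of the state.
- ctrl.sense(): the state, without advancing time (a new reading comes with each control period).
- capture(name): name is "scene" or "top"; returns (picture, depth): 420x560x3 uint8, red, green, blue; 420x560 float32, mm along the optical axis (not along the pixel's ray), 0 where there is no reading.
- get_calibration(name): a dict with "camera_matrix" (3x3 intrinsics, pixels), "distortion" ([k1, k2, p1, p2, k3] as OpenCV has them; the pictures are not rectified), "T" (4x4, takes a point from camera to world coordinates). Camera axes: x right, y down, z forward; pixel columns grow to the right and rows downward; lengths in mm; the calibration is good to about 2 mm. A picture is of the moment at which its call begins. get_calibration takes no time and is no camera call.
- ticket.finish_job(): hands the job in, once; it reports no verdict.
Trained networks look in the newest picture that a camera, given by its name, has taken for a name from the list of things; names that differ only in an ending like _2 or _b are one class to them, and where a whole thing is asked for, a point or a joint stands for the part that bears it (a point fixed in the world has none). Each returns a list of dicts, best first, with "score" (0 to 1); they miss things now and then, are a little off and sometimes report something else, mostly with a low value. They report only what shows in the picture. A call takes as long as a camera call. They do not tell look-alikes from the thing itself.
- search_frame(camera, label): "bbox" ([left, top, right, bottom] in pixels, round what is visible of it).
- outline_of(camera, label): "pixels" (420x560 bool, what is visible of it) and "bbox" ([left, top, right, bottom] in pixels, round what is visible of it).
The state is a dict: "time_s": time; "joints": joint angles; "dq": joint speeds; "tau": joint torques, N m; "eef_pos": TCP position; "ee_rot": TCP orientation; "force": force on the tool from outside, world axes, zero at the start; "wrist_torque": the same for the moment, N m; "grip_width": opening from 0.0 (shut) to 1.0 (fully open).
Only numpy, scipy, OpenCV 4.12 (cv2) and the standard library are available. Lean on these libraries where they do the work, as an engineer would, in place of code of your own. Each camera call takes 0.05 s, during which the arm holds its last target.

TASK

In the slotted wooden rack, the round-topped test tile and the test tile with a notch in its top stand in each other's slots. Swap them, parking one in the empty slot meanwhile: lower each tile fully down into its slot without dropping it, upright and with its side edges in line with the other tiles, so that the slot that was empty ends empty. Leave the three plain tiles in their slots and do not disturb the planter, jar, small pot and dish.

Things in the scene. Friction and masses are not known exactly. Their poses are not given: they have to be found in the camera images.
- rack: fixed wooden rack, 165 mm long (its x), 46 mm wide (its y), 46 mm high; origin at the centre of its underside. Six open-ended slots run along its y at x = -57.5, -34.5, -11.5, 11.5, 34.5, 57.5 mm (pitch 23 mm), each 11 mm wide between 12 mm thick fins; slot floor (felt) 12 mm above the table. The fins are straight-sided up to 40 mm, then bevelled at 45 degrees to a ridge at 46 mm. Tiles overhang the rack by 6 mm at either side.
- arched: glazed ceramic test tile, 58 mm wide (its y), 8 mm thick (its x), about 0.1 kg, loose, standing upright in a slot; clay-coloured foot, grey-green glaze above. Origin at the centre of its bottom edge, z up. Its side edges are straight up to 64 mm, and the top is a half round, highest at 93 mm.
- notched: glazed ceramic test tile, 58 mm wide (its y), 8 mm thick (its x), about 0.1 kg, loose, standing upright in a slot; clay-coloured foot, grey-green glaze above. Origin at the centre of its bottom edge, z up. 88 mm high, side edges straight all the way; a notch 26 mm wide and 24 mm deep in the middle of the top edge.
- plain1: glazed ceramic test tile, 58 mm wide (its y), 8 mm thick (its x), about 0.1 kg, loose, standing upright in a slot; clay-coloured foot, grey-green glaze above. Origin at the centre of its bottom edge, z up. 84 mm high with a plain straight top edge; it stays in its slot.
- plain2: glazed ceramic test tile, 58 mm wide (its y), 8 mm thick (its x), about 0.1 kg, loose, standing upright in a slot; clay-coloured foot, grey-green glaze above. Origin at the centre of its bottom edge, z up. 84 mm high with a plain straight top edge; it stays in its slot.
- plain3: glazed ceramic test tile, 58 mm wide (its y), 8 mm thick (its x), about 0.1 kg, loose, standing upright in a slot; clay-coloured foot, grey-green glaze above. Origin at the centre of its bottom edge, z up. 84 mm high with a plain straight top edge; it stays in its slot.
- place_arched: grey felt strip, 10.5 x 46 x 2 mm, fixed in the bottom of one slot of the rack; origin at the centre of its underside (a seated tile's origin is 2 mm above it), x across the slot, y along it. This is the slot where the arched tile must end (the notched tile stands in it at the start).
- place_notched: grey felt strip, 10.5 x 46 x 2 mm, fixed in the bottom of one slot of the rack; origin at the centre of its underside (a seated tile's origin is 2 mm above it), x across the slot, y along it. This is the slot where the notched tile must end (the arched tile stands in it at the start).
- spare: grey felt strip, 10.5 x 46 x 2 mm, fixed in the bottom of one slot of the rack; origin at the centre of its underside (a seated tile's origin is 2 mm above it), x across the slot, y along it. This is the slot that is empty at the start and for parking; it must end empty.
- planter: bystander: plum-glazed rectangular planter on four feet, cream rim, 132 x 97 mm, 66 mm high, loose, beside the rack at its +y side; origin at the centre of its underside, long side along its x.
- jar: bystander: closed white jar, 64 mm diameter, 85 mm high, loose, beside the rack at its -y side; origin at the centre of its underside.
- pot: bystander: small teal open pot, 68 mm diameter at the rim, 60 mm high, loose, beyond the +x end of the rack; origin at the centre of its underside.
- dish: bystander: low white open dish, 84 mm diameter at the rim, 34 mm high, loose, off the -x end of the rack; origin at the centre of its underside.
Not all that is in view belongs to the job. What is shaped like the notched but blue or red is not meant.

How it is judged:
By the outcome, as a careful person would: the job done as asked, in the order asked, and still so for the second after the job is handed in, with the robot touching nothing.
It also fails if it takes over 70 s, if anything falls off the work surface, if the arm or the gripper's body presses on something with over 40 N, if the wrist force passes 120 N, or if a joint passes its speed limit or range.

## Working session

There is one attempt and no reset: what is moved stays moved. The work goes in short steps, Python scripts to look and compute and a tool call to move; the robot and the scene stay as the last step left them, time stands still between calls to the robot, and variables do not carry over. Pictures are saved under pics/ and viewed, and the job is handed in when it is done.

Besides the shell and the picture viewer there is one more tool, called after "Call:" as name([rows], argument=value, ...), one row to a line, values as JSON. servo_tool: Moves the arm, as the interface text tells. Its arguments: {"type":"object","properties":{"motion":{"type":"array"},"squeeze":{"type":"number"}},"required":["motion"]}

```bash
mkdir -p pics; ls; python3 - <<'E'
from rig import ctrl,capture,get_calibration
import cv2,numpy as np
print(ctrl.sense()); print(ctrl.hold_point_z)
for n in("scene","top"):
    p,d=capture(n); cv2.imwrite(f"pics/{n}0.png",p[:,:,::-1]); np.savez(f"{n}0.npz",p=p,d=d)
    c=get_calibration(n); print(n,c)
E
```

```text
pics
{'time_s': 0.0, 'joints': array([ 1.10157990e+00,  3.13495585e-01,  1.49845646e+00, -3.99613954e-06,
        1.33099533e+00, -2.23385347e-01]), 'dq': array([-0.00128654,  0.00110171,  0.00073112, -0.00123537, -0.00093198,
       -0.00150494]), 'tau': array([ 6.80563498e-04, -4.12271547e+01, -2.59744996e+01, -1.47225755e-04,
        4.14958471e-03, -1.94673657e-05]), 'eef_pos': array([127.64912137, 508.97505995, 230.70445665]), 'ee_rot': array([-2.28085265e-04,  1.22605770e-01,  9.92455221e-01, -6.37808877e-04]), 'force': array([0.62201398, 0.58046014, 0.21230801]), 'wrist_torque': array([-0.01154659, -0.00175154, -0.00194419]), 'grip_width': 0.9970736825883382}
18.700000000000003
scene {'camera_matrix': array([[435.87664172,   0.        , 281.68086072],
       [  0.        , 435.87664172, 202.81804863],
       [  0.        ,   0.        ,   1.        ]]), 'distortion': array([-0.02975671,  0.        ,  0.        ,  0.        ,  0.        ]), 'T': array([[-3.98676316e-01,  7.44482571e-01, -5.35539818e-01,
         9.55362330e+02],
       [ 9.16899844e-01,  3.11628074e-01, -2.49364432e-01,
         2.00805635e+02],
       [-1.87582316e-02, -5.90452069e-01, -8.06854685e-01,
         6.58920619e+02],
       [ 0.00000000e+00,  0.00000000e+00,  0.00000000e+00,
         1.00000000e+00]])}
top {'camera_matrix': array([[534.31765512,   0.        , 282.32131181],
       [  0.        , 534.31765512, 211.73889788],
       [  0.        ,   0.        ,   1.        ]]), 'distortion': array([0.05837495, 0.        , 0.        , 0.        , 0.        ]), 'T': array([[ 1.26092361e-02, -9.98578958e-01,  5.17790678e-02,
         5.16199235e+02],
       [-9.99912173e-01, -1.28035535e-02, -3.42281931e-03,
         4.26188097e+01],
       [ 4.08091140e-03, -5.17313611e-02, -9.98652699e-01,
         9.04168822e+02],
       [ 0.00000000e+00,  0.00000000e+00,  0.00000000e+00,
         1.00000000e+00]])}
```

View pics/scene0.png

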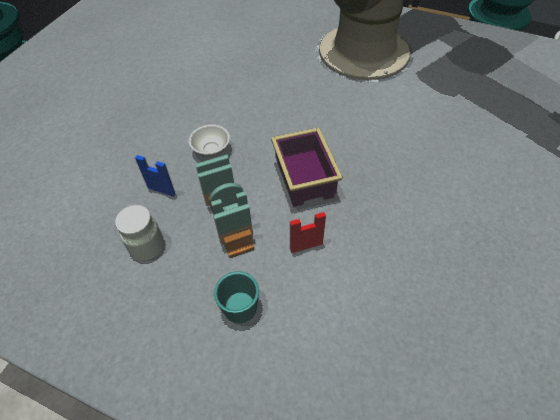

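View pics/top0.png

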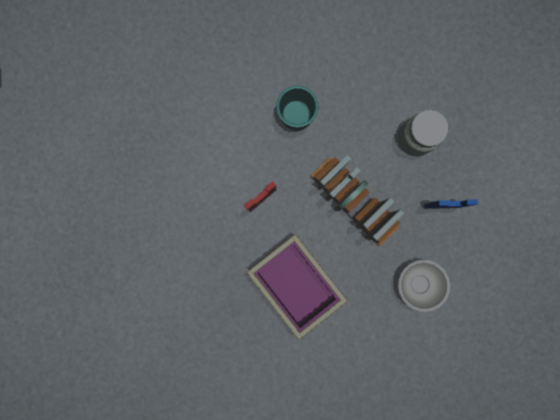

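```bash
python3 - <<'E'
import cv2
a=cv2.imread("pics/top0.png")[140:260,240:420]; b=cv2.imread("pics/scene0.png")[140:270,180:350]
cv2.imwrite("pics/c1.png",cv2.resize(a*1,None,fx=4.4,fy=4.4,interpolation=cv2.INTER_CUBIC))
cv2.imwrite("pics/c2.png",cv2.resize(b,None,fx=4.5,fy=4.5,interpolation=cv2.INTER_CUBIC))
E
```

```text
(no output)
```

View pics/c1.png

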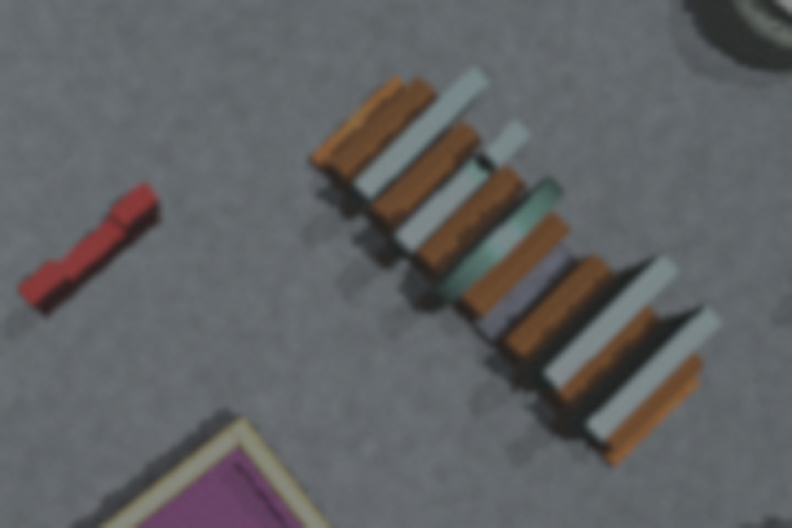

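View pics/c2.png

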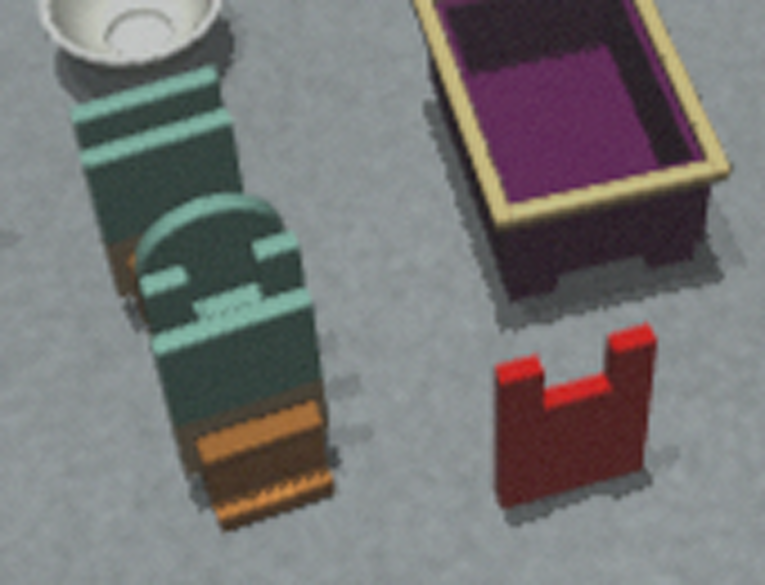

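```bash
cat > h.py <<'E'
import numpy as np,cv2
from rig import ctrl,capture,get_calibration,search_frame,outline_of
def cloud(n,d):
    c=get_calibration(n);K=c["camera_matrix"];T=np.array(c["T"])
    v,u=np.mgrid[0:420,0:560]
    uv=cv2.undistortPoints(np.stack([u,v],-1).reshape(-1,1,2).astype(float),K,c["distortion"]).reshape(420,560,2)
    P=np.concatenate([uv*d[...,None],d[...,None]],-1)
    return P@T[:3,:3].T+T[:3,3]
def proj(n,P):
    c=get_calibration(n);Ti=np.linalg.inv(c["T"])
    return cv2.projectPoints(np.asarray(P,float).reshape(-1,1,3),cv2.Rodrigues(Ti[:3,:3])[0],Ti[:3,3],c["camera_matrix"],c["distortion"])[0].reshape(-1,2)
E
python3 - <<'E'
from h import *
for n in("top","scene"):
    z=np.load(n+"0.npz");W=cloud(n,z["d"]);p=z["p"]
    tab=W[...,2][(z["d"]>0)&(np.hypot(W[...,0]-480,W[...,1])<250)]
    print(n,"table z median",np.median(tab))
    names=["rack","arched","notched","plain1","planter","jar","pot","dish"]
    for L in names:
        r=outline_of(n,L)
        for q in r[:4]:
            m=q["pixels"]&(z["d"]>0)
            X=W[m]
            print(n,L,round(q["score"],2),[round(b) for b in q["bbox"]],m.sum(),X.mean(0).round(0),X.min(0).round(0),X.max(0).round(0))
E
```

```text
top table z median 0.7092737245892522
top rack 0.84 [309, 157, 401, 246] 1727 [588. -73.  38.] [ 509. -152.   -4.] [658.  -8. 100.]
top arched 0.47 [318, 153, 349, 189] 245 [623. -40.  85.] [601. -75.  -2.] [661. -18. 100.]
top notched 0.81 [246, 182, 279, 213] 316 [582.  75.  61.] [563.  52.  -2.] [602. 103.  91.]
top notched 0.81 [424, 200, 480, 208] 356 [ 576. -223.   63.] [ 572. -256.    0.] [ 583. -197.   91.]
top notched 0.51 [312, 159, 401, 246] 1428 [589. -71.  38.] [ 511. -152.    0.] [656.  -8.  50.]
top notched 0.49 [326, 168, 362, 200] 179 [604. -53.  88.] [583. -74.  43.] [624. -32. 103.]
top plain1 0.69 [317, 155, 348, 190] 252 [622. -39.  87.] [600. -66.  -1.] [659. -17. 100.]
top plain1 0.65 [357, 196, 393, 230] 412 [ 558. -103.   74.] [ 536. -137.   -3.] [588. -82. 100.]
top planter 0.71 [245, 236, 347, 342] 5328 [442.  15.  39.] [360. -61.  -4.] [523.  93.  71.]
top jar 0.73 [398, 111, 447, 161] 1673 [ 685. -178.   70.] [ 659. -211.   -0.] [ 721. -153.   91.]
top pot 0.68 [281, 84, 319, 132] 1381 [734.  18.  31.] [695. -14.   1.] [761.  50.  64.]
top dish 0.68 [400,
[... 687 characters left out ...]
2.] [656. -18.  98.]
scene plain1 0.74 [214, 271, 260, 324] 1751 [730.  15.  34.] [700. -16.  -1.] [767.  51.  62.]
scene plain1 0.54 [196, 155, 230, 175] 336 [ 546. -123.   88.] [ 469. -201.   -2.] [569. -98.  98.]
scene planter 0.8 [272, 128, 343, 206] 3740 [445.  16.  40.] [318. -88.  -4.] [527.  91.  68.]
scene jar 0.57 [117, 206, 163, 259] 1929 [ 703. -175.   61.] [ 637. -275.   -3.] [ 728. -153.   88.]
scene jar 0.19 [198, 154, 229, 172] 342 [ 543. -122.   87.] [ 449. -195.   -2.] [568. -94.  98.]
scene pot 0.9 [213, 271, 262, 324] 1894 [730.  14.  33.] [675. -39.  -3.] [767.  51.  62.]
scene dish 0.6 [188, 126, 229, 156] 1041 [ 443. -197.   21.] [ 378. -233.   -2.] [ 491. -151.   36.]
```

```bash
python3 - <<'E'
from h import *
from scipy import ndimage as ni
for n in("top","scene"):
    z=np.load(n+"0.npz");W=cloud(n,z["d"]);p=z["p"].astype(int)
    reg=(z["d"]>0)&(W[...,0]>505)&(W[...,0]<665)&(W[...,1]>-155)&(W[...,1]<0)
    for lo,hi in((92,99.5),(99.5,110)):
        m=reg&(W[...,2]>lo)&(W[...,2]<hi)
        lab,k=ni.label(m,np.ones((3,3)))
        for i in range(1,k+1):
            s=lab==i
            if s.sum()<25: continue
            X=W[s]; r=cv2.minAreaRect(X[:,:2].astype(np.float32))
            C=X.mean(0);e,V=np.linalg.eigh(np.cov(X[:,:2].T));a=np.degrees(np.arctan2(V[1,1],V[0,1]))%180
            v,u=np.nonzero(s)
            print(n,lo,s.sum(),"px",u.mean().round(1),v.mean().round(1),C.round(1),"ang",a.round(1),"rect",np.round(r[0],1),np.round(r[1],1),round(r[2],1))
E
```

```text
top 92 190 px 335.2 169.8 [623.  -39.7  96. ] ang 135.4 rect [623.2 -39.9] [ 7.6 57.3] 44.7
top 92 28 px 345.1 201.7 [574.6 -55.2  95.5] ang 157.1 rect [576.1 -57.4] [ 7.5 14.2] 48.2
top 92 210 px 378.2 212.3 [ 559.1 -105.2   96. ] ang 135.4 rect [ 559.3 -105.3] [ 7.9 58. ] 45.4
top 92 216 px 388.3 224.1 [ 541.5 -120.5   96.2] ang 135.5 rect [ 541.5 -120.4] [ 8.4 58.5] 45.5
top 99.5 42 px 354.7 171.7 [619.8 -68.7 100.9] ang 133.2 rect [619.8 -68.8] [ 7.5 15.3] 45.7
top 99.5 110 px 354.7 193.4 [586.6 -68.5 103.4] ang 135.4 rect [586.8 -68.5] [ 6.6 38.1] 45.7
top 99.5 35 px 335.3 190.7 [590.6 -39.6 101. ] ang 134.2 rect [590.2 -39.2] [ 6.4 15.2] 45.7
scene 92 167 px 211.6 160.8 [ 545.3 -121.5   95.2] ang 134.9 rect [ 545.1 -121.5] [11.4 57.9] 43.7
scene 92 174 px 214.1 170.6 [ 563.1 -106.7   95.2] ang 135.6 rect [ 562.6 -107. ] [10.9 57.9] 46.0
scene 92 102 px 225.1 189.7 [593.  -69.6  95.8] ang 135.1 rect [591.5 -70.9] [ 9.5 47.4] 45.8
scene 92 39 px 240.9 196.4 [595.5 -39.2  96.3] ang 125.9 rect [595.6 -39.6] [ 8.4 16.4] 17.8
scene 92 33 px 216.8 204.6 [625.1 -67.7  95.9] ang 137.5 rect [625.  -68.7] [ 5.3 15.6] 50.0
scene 92 201 px 230.8 211.2 [627.5 -41.3  95.3] ang 134.9 rect [626.9 -41.5] [10.1 57.8] 45.8
scene 99.5 99 px 224.1 186.5 [592.2 -70.9 102.7] ang 134.0 rect [592.2 -71.6] [ 9.6 33.4] 43.7
scene 99.5 26 px 240.7 193.5 [593.2 -40.3 100.5] ang 140.7 rect [593.2 -40.1] [ 7.5 14.9] 56.5
scene 99.5 32 px 215.3 201.9 [623.7 -70.4 100.2] ang 130.1 rect [623.1 -70.2] [ 8.3 15.5] 43.6
```

```bash
python3 - <<'E'
from h import *
for n in("top","scene"):
    z=np.load(n+"0.npz");W=cloud(n,z["d"])
    a=np.radians(45.3);s=W[...,0]*np.cos(a)+W[...,1]*np.sin(a);t=-W[...,0]*np.sin(a)+W[...,1]*np.cos(a)
    s0,t0=(352,-471.5) if n=="top" else (353.5,-475)
    for L in["planter","jar","pot","dish"]:
        q=outline_of(n,L)[0]
        m=q["pixels"]&(z["d"]>0)&(W[...,2]>10)
        print(n,L,"s",np.percentile(s[m]-s0,[1,99]).round(),"t",np.percentile(t[m]-t0,[1,99]).round())
    m=(z["d"]>0)&(W[...,2]>15)&(abs(s-s0)<60)&(abs(t-t0)<110)
    for k in range(-50,60,10):
        mm=m&(abs(s-s0-k)<5); tt=(t-t0)[mm]; tt=np.sort(tt[abs(tt)>31]); print(k,tt[tt<0][-3:].round(),tt[tt>0][:3].round())
E
```

```text
top planter s [-94.  37.] t [117. 217.]
top jar s [-26.  33.] t [-175. -118.]
top pot s [142. 205.] t [-65.  -2.]
top dish s [-213. -134.] t [-17.  61.]
-50 [] [31. 31. 31.]
-40 [] []
-30 [] []
-20 [] []
-10 [] []
0 [] []
10 [] [31. 31. 32.]
20 [] [31. 32. 33.]
30 [] [31. 32. 32.]
40 [] [32. 32. 32.]
50 [] []
scene planter s [-93.  39.] t [116. 215.]
scene jar s [-21.  36.] t [-177. -120.]
scene pot s [143. 207.] t [-66.  -3.]
scene dish s [-213. -134.] t [-18.  59.]
-50 [] []
-40 [] []
-30 [] []
-20 [] []
-10 [] []
0 [] []
10 [] [32. 32.]
20 [] [32. 32.]
30 [] [31. 33.]
40 [] [31. 31. 31.]
50 [] []
```

```bash
cat >> h.py <<'E'
from scipy.spatial.transform import Rotation as R
A=np.radians(45.3)
def st2xy(s,t): return np.array([s*np.cos(A)-t*np.sin(A), s*np.sin(A)+t*np.cos(A)])
def xy2st(p): return np.array([p[0]*np.cos(A)+p[1]*np.sin(A), -p[0]*np.sin(A)+p[1]*np.cos(A)])
def goalR(): # tool y along -rack y (yaw A-90deg), z down
    y=np.array([np.sin(A),-np.cos(A),0]);z=np.array([0,0,-1.]);return R.from_matrix(np.stack([np.cross(y,z),y,z],1))
def pose():
    s=ctrl.sense();q=s["ee_rot"];return s,np.array(s["eef_pos"]),R.from_quat([q[1],q[2],q[3],q[0]])
def show():
    s,p,r=pose();st=xy2st(p)
    print("t %.2f st %.2f %.2f z %.2f"%(s["time_s"],*st,p[2]),"err",np.degrees((r.inv()*goalR()).as_rotvec()).round(2),"grip %.3f"%s["grip_width"],"F",s["force"].round(1),"T",s["wrist_torque"].round(2),"j",s["joints"].round(2))
def plan(s,t,z,N,hand):
    st,p,r=pose();g=np.array([*st2xy(s,t),z]);G=goalR();rv=(r.inv()*G).as_rotvec()
    for i in range(N):
        d=r.inv().apply((g-p)/(N-i)); k=(r.inv()*G).as_rotvec()/(N-i)
        dd=(d/50).round(2);kk=(np.degrees(k)/10).round(2)
        print('{"dr":%s,"delta_pos":%s,"hand":%g},'%(kk.tolist(),dd.tolist(),hand))
        p=p+r.apply(dd*50); r=r*R.from_rotvec(np.radians(kk*10))
E
python3 - <<'E'
from h import *
show(); plan(364,-471,200,18,1)
E
```

```text
t 1.30 st 451.83 267.38 z 231.30 err [  0.     0.   120.62] grip 1.001 F [ 0.1  0.  -0.3] T [ 0.03 -0.    0.04] j [ 1.1   0.31  1.5  -0.    1.33 -0.22]
{"dr":[0.0, 0.0, 0.67],"delta_pos":[-0.66, -0.5, 0.03],"hand":1},
{"dr":[0.0, 0.0, 0.67],"delta_pos":[-0.71, -0.42, 0.04],"hand":1},
{"dr":[0.0, 0.0, 0.67],"delta_pos":[-0.75, -0.34, 0.03],"hand":1},
{"dr":[0.0, 0.0, 0.67],"delta_pos":[-0.79, -0.25, 0.04],"hand":1},
{"dr":[0.0, -0.0, 0.67],"delta_pos":[-0.81, -0.15, 0.03],"hand":1},
{"dr":[0.0, -0.0, 0.67],"delta_pos":[-0.82, -0.06, 0.04],"hand":1},
{"dr":[0.0, -0.0, 0.67],"delta_pos":[-0.83, 0.04, 0.03],"hand":1},
{"dr":[0.0, -0.0, 0.67],"delta_pos":[-0.81, 0.14, 0.04],"hand":1},
{"dr":[0.0, -0.0, 0.67],"delta_pos":[-0.79, 0.23, 0.03],"hand":1},
{"dr":[0.0, -0.0, 0.67],"delta_pos":[-0.76, 0.32, 0.04],"hand":1},
{"dr":[0.0, -0.0, 0.67],"delta_pos":[-0.72, 0.41, 0.03],"hand":1},
{"dr":[0.0, -0.0, 0.67],"delta_pos":[-0.67, 0.49, 0.04],"hand":1},
{"dr":[0.0, -0.0, 0.67],"delta_pos":[-0.6, 0.56, 0.03],"hand":1},
{"dr":[0.0, -0.0, 0.67],"delta_pos":[-0.54, 0.63, 0.04],"hand":1},
{"dr":[0.0, -0.0, 0.67],"delta_pos":[-0.46, 0.69, 0.03],"hand":1},
{"dr":[0.0, -0.0, 0.67],"delta_pos":[-0.37, 0.74, 0.04],"hand":1},
{"dr":[0.0, -0.0, 0.67],"delta_pos":[-0.28, 0.78, 0.03],"hand":1},
{"dr":[0.0, -0.0, 0.67],"delta_pos":[-0.2, 0.8, 0.04],"hand":1},
```

What could be mistaken for the tiles, as top-camera pixels:
- Notched shapes: red at (261,196) and blue at (451,204), both loose on the table. The grey-green one at (345,181) in the rack is the one I want.
- Round-topped: only the tile at (354,193).
- Plain tiles: (335,170), (378,212) and (388,224).
- Empty slot: about (358,206), with its felt visible.

The crop c1 confirms this choice: from the +x end the slots hold plain, notched, arched, empty, plain, plain.

Call:
servo_tool([
  {"dr": [0,0,0.67],"delta_pos": [-0.66,-0.5,0],"hand": 1},
  {"dr": [0,0,0.67],"delta_pos": [-0.71,-0.42,0],"hand": 1},
  {"dr": [0,0,0.67],"delta_pos": [-0.75,-0.34,0],"hand": 1},
  {"dr": [0,0,0.67],"delta_pos": [-0.79,-0.25,0],"hand": 1},
  {"dr": [0,0,0.67],"delta_pos": [-0.81,-0.15,0],"hand": 1},
  {"dr": [0,0,0.67],"delta_pos": [-0.82,-0.06,0],"hand": 1},
  {"dr": [0,0,0.67],"delta_pos": [-0.83,0.04,0],"hand": 1},
  {"dr": [0,0,0.67],"delta_pos": [-0.81,0.14,0],"hand": 1},
  {"dr": [0,0,0.67],"delta_pos": [-0.79,0.23,0],"hand": 1},
  {"dr": [0,0,0.67],"delta_pos": [-0.76,0.32,0],"hand": 1},
  {"dr": [0,0,0.67],"delta_pos": [-0.72,0.41,0],"hand": 1},
  {"dr": [0,0,0.67],"delta_pos": [-0.67,0.49,0],"hand": 1},
  {"dr": [0,0,0.67],"delta_pos": [-0.6,0.56,0],"hand": 1},
  {"dr": [0,0,0.67],"delta_pos": [-0.54,0.63,0],"hand": 1},
  {"dr": [0,0,0.67],"delta_pos": [-0.46,0.69,0],"hand": 1},
  {"dr": [0,0,0.67],"delta_pos": [-0.37,0.74,0],"hand": 1},
  {"dr": [0,0,0.67],"delta_pos": [-0.28,0.78,0],"hand": 1},
  {"dr": [0,0,0.67],"delta_pos": [-0.2,0.8,0],"hand": 1},
])

```text
time_s: 3.55
eef_pos: [585.0, -105.1, 233.0]
ee_rot: [-0.0, 0.935, 0.354, 0.003]
force: [0.5, 0.5, -0.5]
grip_width: 0.999
```

```bash
python3 - <<'E'
from h import *
show(); plan(364,-471,160,4,1)
E
```

```text
t 3.55 st 336.75 -489.73 z 233.03 err [ 0.13 -0.31 -3.8 ] grip 0.999 F [ 0.5  0.5 -0.5] T [ 0.02 -0.02 -0.04] j [-0.38  0.46  1.28  0.    1.4   0.47]
{"dr":[0.0, -0.01, -0.1],"delta_pos":[0.13, -0.1, 0.37],"hand":1},
{"dr":[0.0, -0.01, -0.09],"delta_pos":[0.13, -0.1, 0.36],"hand":1},
{"dr":[0.01, -0.01, -0.1],"delta_pos":[0.13, -0.1, 0.37],"hand":1},
{"dr":[0.0, -0.0, -0.09],"delta_pos":[0.14, -0.1, 0.36],"hand":1},
```

Call:
servo_tool([
  {"dr": [0,0,-0.12],"delta_pos": [0.14,-0.1,0.37],"hand": 1},
  {"dr": [0,0,-0.1],"delta_pos": [0.14,-0.1,0.37],"hand": 1},
  {"dr": [0,0,-0.1],"delta_pos": [0.14,-0.1,0.37],"hand": 1},
  {"dr": [0,0,-0.08],"delta_pos": [0.14,-0.1,0.3],"hand": 1},
  {"dr": [0,0,0],"delta_pos": [0,0,0],"hand": 1},
])

```text
time_s: 4.18
eef_pos: [593.6, -73.4, 159.4]
ee_rot: [0.0, 0.923, 0.385, 0.003]
force: [0.8, 0.0, 0.8]
grip_width: 1.001
```

```bash
python3 - <<'E'
from h import *
show(); 
for n in("scene","top"):
    p,d=capture(n); np.savez(f"{n}1.npz",p=p,d=d)
    b=p[110:260,150:350] if n=="scene" else p[110:260,240:440]
    cv2.imwrite(f"pics/{n}1.png",cv2.resize(b[:,:,::-1],None,fx=4,fy=4,interpolation=cv2.INTER_CUBIC))
show(); plan(364,-471,160,2,1)
E
```

```text
t 4.17 st 365.30 -473.56 z 159.39 err [ 0.14 -0.28  0.01] grip 1.001 F [0.8 0.  0.8] T [0.03 0.01 0.08] j [-0.32  0.53  1.37  0.    1.24  0.46]
t 4.28 st 365.17 -474.47 z 160.83 err [ 0.28 -0.35 -0.03] grip 0.998 F [ 0.4 -0.8 -0.2] T [-0.   -0.02 -0.02] j [-0.32  0.53  1.37  0.    1.24  0.46]
{"dr":[0.01, -0.02, -0.0],"delta_pos":[-0.01, -0.03, 0.01],"hand":1},
{"dr":[0.02, -0.01, -0.0],"delta_pos":[-0.01, -0.04, 0.01],"hand":1},
```

View pics/scene1.png

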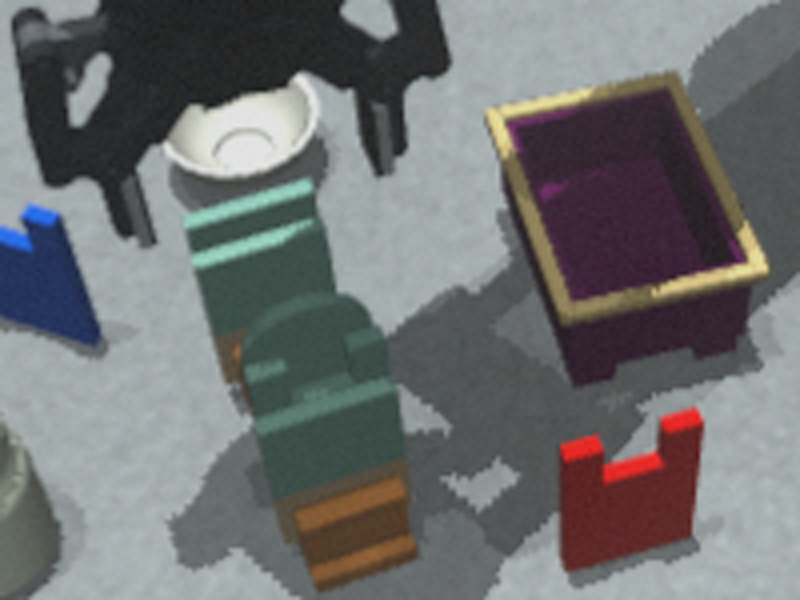

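View pics/top1.png

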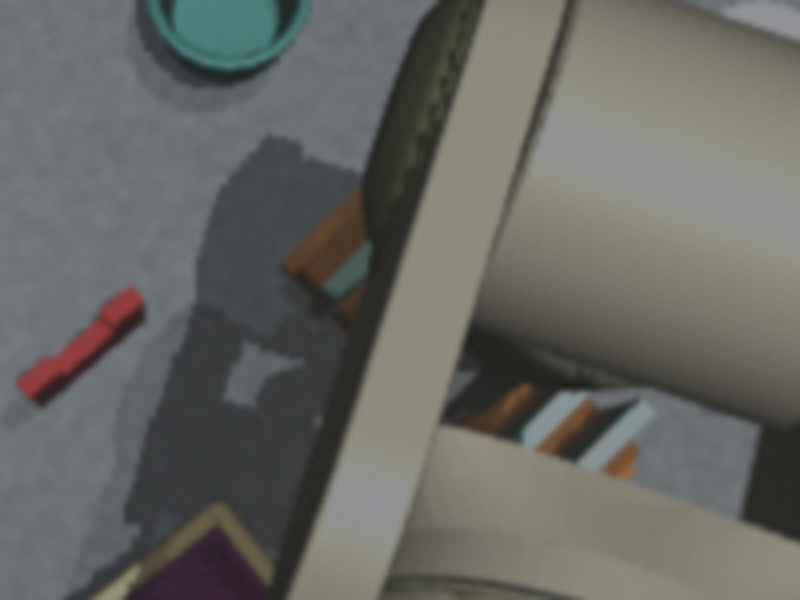

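```bash
python3 - <<'E'
from h import *
z=np.load("scene1.npz");W=cloud("scene",z["d"]);d=z["d"]
s=W[...,0]*np.cos(A)+W[...,1]*np.sin(A);t=-W[...,0]*np.sin(A)+W[...,1]*np.cos(A);Z=W[...,2]
m=(d>0)&(abs(s-365)<40)&(abs(t+473)<75)&(Z>150)
print("zmin",np.percentile(Z[m],[0,1,5]))
for lo in range(160,240,8):
    k=m&(Z>=lo)&(Z<lo+8)
    if k.sum()<4: continue
    a=k&(t<-473);b=k&(t>-473)
    f=lambda q:(q.sum(),np.percentile(s[q],[2,50,98]).round(1),np.percentile(t[q],[2,50,98]).round(1)) if q.sum()>3 else None
    print(lo,f(a),f(b))
E
```

```text
zmin [173.1359471  185.51090351 219.83450216]
168 None (np.int64(8), array([357.3, 365.5, 375.2]), array([-433.2, -432.8, -426.9]))
176 (np.int64(27), array([370.5, 375.3, 377.2]), array([-529.7, -523.6, -518.9])) (np.int64(36), array([357.8, 372.8, 376.8]), array([-433.2, -429.6, -421. ]))
184 (np.int64(38), array([370.7, 372.7, 376.8]), array([-531.8, -525.8, -519.2])) (np.int64(44), array([355. , 372. , 376.7]), array([-433.2, -429.6, -419.6]))
192 (np.int64(39), array([371.1, 372.8, 376.4]), array([-531.6, -525.2, -519.1])) (np.int64(44), array([357.7, 372.5, 376.4]), array([-433.1, -429.8, -420.3]))
200 (np.int64(34), array([370.7, 373.1, 376.9]), array([-531.7, -525.6, -519.2])) (np.int64(38), array([358.8, 372.1, 376.3]), array([-433.2, -428.5, -419.6]))
208 (np.int64(35), array([370.7, 375.4, 377.2]), array([-536.8, -524.2, -518.8])) (np.int64(34), array([369.7, 375.5, 378.2]), array([-432.7, -428. , -413.6]))
216 (np.int64(125), array([354.6, 375.2, 378.1]), array([-546.8, -527.3, -516.5])) (np.int64(115), array([356.5, 375.6, 378.4]), array([-435. , -421.9, -403.2]))
224 (np.int64(170), array([354.3, 372.9, 379.4]), array([-547.5, -528.5, -511.9])) (np.int64(161), array([354.4, 371.6, 379.8]), array([-445.1, -419.7, -404.3]))
232 (np.int64(245), array([352.6, 374.9, 382.3]), array([-547.1, -513. , -475.1])) (np.int64(178), array([353.6, 375.5, 382.2]), array([-471.6, -437.7, -403.9]))
```

```bash
python3 - <<'E'
from h import *
for f in("scene0","top0"):
    z=np.load(f+".npz");n=f[:-1];W=cloud(n,z["d"]);d=z["d"]
    s=W[...,0]*np.cos(A)+W[...,1]*np.sin(A);t=-W[...,0]*np.sin(A)+W[...,1]*np.cos(A);Z=W[...,2]
    m=(d>0)&(abs(s-352)<85)&(abs(t+473)<40)
    for nm,c in(("p+57",57.5),("not34",34.5),("arch11",11.5),("p-34",-34.5),("p-57",-57.5)):
        k=m&(Z>62)&(Z<91)&(abs(s-352-c-4)<5)
        kt=m&(Z>94)&(abs(s-352-c)<7)
        o=[nm]
        if k.sum()>15: o+=[k.sum(),"face s",np.median(s[k]).round(1),"t",np.percentile(t[k],[1,99]).round(1), "lowz",]
        for lo in(70,76,82,94):
            q=m&(Z>lo)&(Z<lo+(6 if lo<90 else 20))&(abs(s-352-c-2)<8)
            if q.sum()>8:o+=[lo,np.sort(t[q])[[1,-2]].round(1)]
        print(n,*o)
    k=m&(Z>15)&(Z<35)&(s>425); print("rack end face s",np.median(s[k]),"t",np.percentile(t[k],[1,99]))
    k=m&(Z>44)&(Z<49)&(s>420); print("ridge",np.percentile(s[k],[2,50,98]),"t",np.percentile(t[k],[1,99]),k.sum())
    k=m&(Z>44)&(Z<49);print("ridges t",np.percentile(t[k],[1,99]),k.sum())
E
```

```text
scene p+57 366 face s 414.9 t [-503.6 -446. ] lowz 70 [-503.1 -447.1] 76 [-503.6 -448.3] 82 [-503.2 -446.7] 94 [-503.4 -446.4]
scene not34 172 face s 391.6 t [-500.4 -442.7] lowz 70 [-496.4 -445.8] 76 [-499.3 -444. ] 82 [-500.4 -443.6] 94 [-500.3 -442.4]
scene arch11 248 face s 368.7 t [-498.7 -442.9] lowz 70 [-499.  -456.4] 76 [-498.5 -444.8] 82 [-497.5 -442.7] 94 [-491.7 -447.5]
scene p-34 362 face s 322.9 t [-504.  -446.6] lowz 70 [-504.1 -446.6] 76 [-503.6 -447.7] 82 [-503.1 -446.6] 94 [-503.4 -446.4]
scene p-57 155 face s 299.9 t [-502.1 -445.1] lowz 76 [-500.3 -445.7] 82 [-501.6 -445.4] 94 [-501.8 -444.5]
rack end face s 428.5203442807464 t [-497.80380663 -452.33410045]
ridge [420.79403593 423.73156039 426.38480052] t [-495.77757386 -453.18882841] 51
ridges t [-503.64572961 -446.6496693 ] 128
top p+57 94 [-499.5 -442.5]
top not34 64 face s 388.3 t [-481.3 -439. ] lowz 70 [-480.7 -459.5] 76 [-481.  -439.1] 94 [-496.6 -439.2]
top arch11 47 face s 367.8 t [-493.8 -437.6] lowz 82 [-494.1 -438.6] 94 [-490.  -443.8]
top p-34 59 face s 322.2 t [-499.9 -442.6] lowz 70 [-490.2 -445.4] 76 [-495.8 -442.6] 82 [-489.  -442.8] 94 [-500.2 -442.8]
top p-57 85 face s 299.2 t [-497.2 -440.4] lowz 70 [-491.3 -440.8] 76 [-494.9 -444.5] 82 [-492.5 -440.5] 94 [-497.9 -440.4]
rack end face s 426.487956972858 t [-448.51906647 -448.20815175]
ridge [420.06254596 422.23996159 424.81586198] t [-492.27775631 -449.43365436] 57
ridges t [-493.40306756 -442.21903633] 523
```

Call:
servo_tool([
  {"dr": [0.02,-0.03,0],"delta_pos": [0,-0.11,0.3],"hand": 1},
  {"dr": [0,0,0],"delta_pos": [0,0,0.4],"hand": 1},
  {"dr": [0,0,0],"delta_pos": [0,0,0.4],"hand": 1},
  {"dr": [0,0,0],"delta_pos": [0,0,0.4],"hand": 1},
  {"dr": [0,0,0],"delta_pos": [0,0,0.3],"hand": 1},
  {"dr": [0,0,0],"delta_pos": [0,0,0.2],"hand": 1},
  {"dr": [0,0,0],"delta_pos": [0,0,0],"hand": 1},
  {"dr": [0,0,0],"delta_pos": [0,0,0],"hand": 1},
])

```text
time_s: 5.28
eef_pos: [590.2, -70.8, 57.5]
ee_rot: [0.002, 0.923, 0.384, 0.001]
force: [0.7, -0.1, 0.4]
grip_width: 1.0
```

```bash
python3 - <<'E'
from h import *
show(); 
p,d=capture("scene"); np.savez("scene2.npz",p=p,d=d)
cv2.imwrite("pics/scene2.png",cv2.resize(p[110:260,150:350,::-1],None,fx=4,fy=4,interpolation=cv2.INTER_CUBIC))
show(); plan(364.8,-468.5,42,2,1)
E
```

```text
t 5.28 st 364.82 -469.27 z 57.50 err [ 0.24 -0.08 -0.13] grip 1.000 F [ 0.7 -0.1  0.4] T [-0.04 -0.01 -0.02] j [-0.32  0.64  1.48 -0.    1.02  0.47]
t 5.33 st 364.83 -469.23 z 57.51 err [ 0.24 -0.08 -0.13] grip 1.000 F [-0.3  0.7 -0.7] T [ 0.02  0.02 -0.01] j [-0.32  0.64  1.48 -0.    1.02  0.47]
{"dr":[0.01, -0.0, -0.01],"delta_pos":[-0.0, -0.01, 0.16],"hand":1},
{"dr":[0.01, -0.01, -0.0],"delta_pos":[-0.0, -0.01, 0.15],"hand":1},
```

View pics/scene2.png

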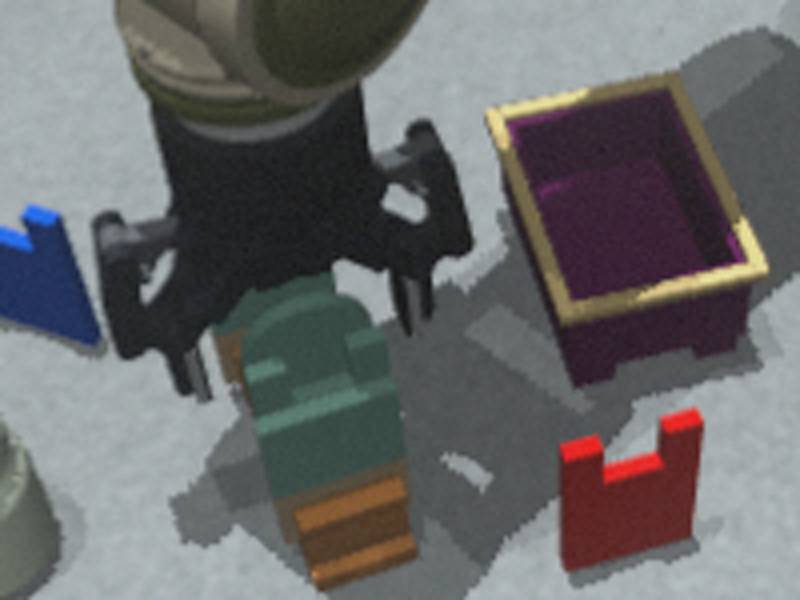

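Call:
servo_tool([
  {"dr": [0.02,0,-0.01],"delta_pos": [0,-0.01,0.14],"hand": 1},
  {"dr": [0,0,0],"delta_pos": [0,0,0.13],"hand": 1},
  {"dr": [0,0,0],"delta_pos": [0,0,0],"hand": 1},
  {"dr": [0,0,0],"delta_pos": [0,0,0],"hand": 0.75},
  {"dr": [0,0,0],"delta_pos": [0,0,0],"hand": 0.75},
  {"dr": [0,0,0],"delta_pos": [0,0,0],"hand": 0.75},
], squeeze=25)

```text
time_s: 6.08
eef_pos: [590.3, -70.5, 44.0]
ee_rot: [0.001, 0.923, 0.385, 0.001]
force: [-0.3, -0.1, -0.5]
grip_width: 0.75
```

```bash
python3 - <<'E'
from h import *
show(); 
p,d=capture("scene"); np.savez("scene3.npz",p=p,d=d)
cv2.imwrite("pics/scene3.png",cv2.resize(p[140:240,160:280,::-1],None,fx=6,fy=6,interpolation=cv2.INTER_CUBIC))
E
```

```text
t 6.08 st 365.08 -469.16 z 43.96 err [ 0.11 -0.12 -0.02] grip 0.750 F [-0.3 -0.1 -0.5] T [-0.    0.06  0.  ] j [-0.32  0.66  1.48  0.    0.99  0.46]
```

View pics/scene3.png

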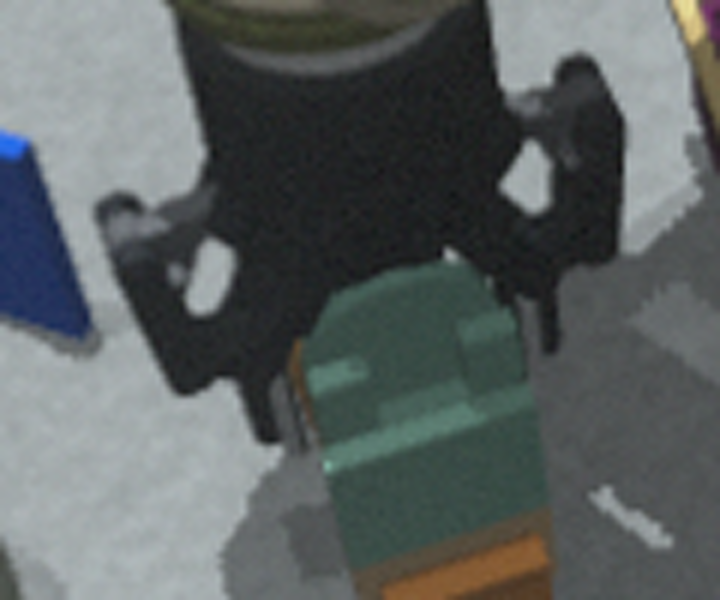

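Call:
servo_tool([
  {"dr": [0,0,0],"delta_pos": [0,0,0],"hand": 0.68},
  {"dr": [0,0,0],"delta_pos": [0,0,0],"hand": 0.5},
  {"dr": [0,0,0],"delta_pos": [0,0,0],"hand": 0.5},
  {"dr": [0,0,0],"delta_pos": [0,0,0],"hand": 0.5},
  {"dr": [0,0,0],"delta_pos": [0,0,0],"hand": 0.5},
], squeeze=40)

```text
time_s: 6.75
eef_pos: [590.3, -70.4, 44.3]
ee_rot: [0.001, 0.923, 0.385, 0.002]
force: [-0.5, 0.2, 1.6]
grip_width: 0.672
```

```bash
python3 - <<'E'
from h import *
show(); 
E
```

```text
t 6.75 st 365.17 -469.15 z 44.26 err [ 0.13 -0.13 -0.02] grip 0.672 F [-0.5  0.2  1.6] T [ 0.09  0.08 -0.05] j [-0.32  0.66  1.48  0.    0.99  0.46]
```

Call:
servo_tool([
  {"dr": [0,0,0],"delta_pos": [0,0,-0.1],"hand": 0.5},
  {"dr": [0,0,0],"delta_pos": [0,0,-0.2],"hand": 0.5},
  {"dr": [0,0,0],"delta_pos": [0,0,-0.2],"hand": 0.5},
  {"dr": [0,0,0],"delta_pos": [0,0,-0.2],"hand": 0.5},
  {"dr": [0,0,0],"delta_pos": [0,0,-0.2],"hand": 0.5},
  {"dr": [0,0,0],"delta_pos": [0,0,-0.2],"hand": 0.5},
  {"dr": [0,0,0],"delta_pos": [0,0,-0.1],"hand": 0.5},
  {"dr": [0,0,0],"delta_pos": [0,0,0],"hand": 0.5},
  {"dr": [0,0,0],"delta_pos": [0,0,0],"hand": 0.5},
])

```text
time_s: 7.88
eef_pos: [590.0, -70.5, 108.6]
ee_rot: [0.001, 0.923, 0.385, 0.002]
force: [0.3, 0.8, -0.4]
grip_width: 0.669
```

```bash
python3 - <<'E'
from h import *
show(); 
p,d=capture("scene"); np.savez("scene4.npz",p=p,d=d)
cv2.imwrite("pics/scene4.png",cv2.resize(p[120:260,150:300,::-1],None,fx=4,fy=4,interpolation=cv2.INTER_CUBIC))
show();plan(342.15,-472.8,104,4,.5)
E
```

```text
t 7.88 st 364.92 -468.95 z 108.59 err [ 0.13 -0.13 -0.02] grip 0.669 F [ 0.3  0.8 -0.4] T [-0.05  0.01 -0.05] j [-0.32  0.58  1.44  0.    1.13  0.46]
t 7.92 st 364.91 -468.97 z 108.56 err [ 0.13 -0.13 -0.02] grip 0.668 F [-0.  -0.2 -1.7] T [-0.02  0.03 -0.03] j [-0.32  0.58  1.44  0.    1.13  0.46]
{"dr":[0.0, -0.0, -0.0],"delta_pos":[-0.11, 0.02, 0.02],"hand":0.5},
{"dr":[0.0, -0.0, -0.0],"delta_pos":[-0.12, 0.02, 0.02],"hand":0.5},
{"dr":[0.01, -0.01, -0.0],"delta_pos":[-0.11, 0.02, 0.03],"hand":0.5},
{"dr":[0.0, -0.0, -0.0],"delta_pos":[-0.12, 0.02, 0.02],"hand":0.5},
```

View pics/scene4.png

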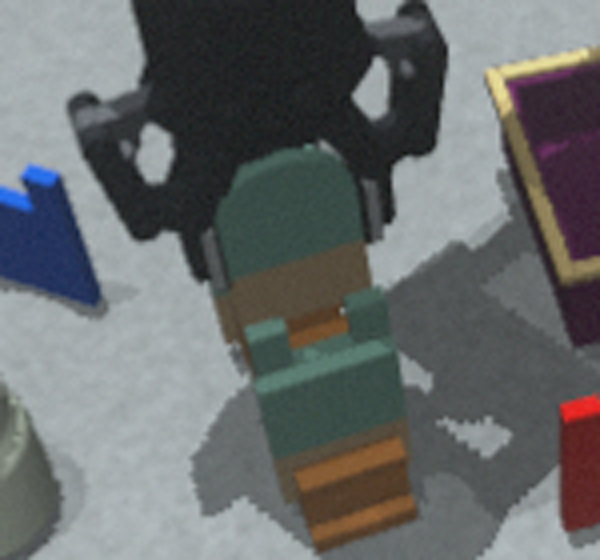

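```bash
cat >> h.py <<'E'
def face(f,sc,zlo,zhi,w=9,tc=-475):
    z=np.load(f+".npz");n="scene" if "scene" in f else "top";W=cloud(n,z["d"]);d=z["d"]
    s=W[...,0]*np.cos(A)+W[...,1]*np.sin(A);t=-W[...,0]*np.sin(A)+W[...,1]*np.cos(A);Z=W[...,2]
    p=z["p"].astype(int);col=(p.max(-1)-p.min(-1))>14
    k=(d>0)&(abs(s-sc)<w)&(abs(t-tc)<36)&(Z>zlo)&(Z<zhi)&col
    X=np.stack([t[k],Z[k],np.ones(k.sum())],1);c=np.zeros(3);g=np.ones(len(X),bool)
    for _ in range(6):
        c=np.linalg.lstsq(X[g],s[k][g],rcond=None)[0];g=abs(X@c-s[k])<2
    tt=np.sort(t[k][g])
    print(f,"n",g.sum(),"s at (tc,zmid) %.2f"%(c@[tc,(zlo+zhi)/2,1]),"yaw %.2f lean %.2f deg"%tuple(np.degrees(np.arctan(c[:2]))),"t edges",tt[[2,-3]].round(1),"mid %.1f"%((tt[2]+tt[-3])/2))
E
python3 - <<'E'
from h import *
face("scene4",369,95,140)
face("scene4",369,95,120)
face("scene0",415,55,92)
face("scene0",323,70,92)
E
```

```text
scene4 n 589 s at (tc,zmid) 368.80 yaw -0.02 lean -0.28 deg t edges [-499.  -443.1] mid -471.0
scene4 n 307 s at (tc,zmid) 368.86 yaw 0.02 lean -0.66 deg t edges [-499.  -443.1] mid -471.0
scene0 n 241 s at (tc,zmid) 415.02 yaw -0.09 lean -0.21 deg t edges [-502.4 -446.8] mid -474.6
scene0 n 153 s at (tc,zmid) 322.91 yaw 0.27 lean 0.09 deg t edges [-502.2 -448.3] mid -475.3
```

Call:
servo_tool([
  {"dr": [0.01,-0.01,0],"delta_pos": [-0.11,0.02,0],"hand": 0.5},
  {"dr": [0,0,0],"delta_pos": [-0.11,0.02,0],"hand": 0.5},
  {"dr": [0,0,0],"delta_pos": [-0.11,0.02,0],"hand": 0.5},
  {"dr": [0,0,0],"delta_pos": [-0.1,0.02,0],"hand": 0.5},
  {"dr": [0,0,0],"delta_pos": [0,0,0],"hand": 0.5},
  {"dr": [0,0,0],"delta_pos": [0,0,0],"hand": 0.5},
])

```text
time_s: 8.68
eef_pos: [576.4, -90.2, 107.9]
ee_rot: [-0.0, 0.923, 0.385, -0.0]
force: [0.2, -0.0, -1.6]
grip_width: 0.669
```

```bash
python3 - <<'E'
from h import *
show(); plan(342.0,-472.8,64,4,.5)
E
```

```text
t 8.68 st 341.37 -473.14 z 107.90 err [-0.04  0.01 -0.05] grip 0.669 F [ 0.2 -0.  -1.6] T [-0.04 -0.03  0.03] j [-0.36  0.56  1.47  0.    1.11  0.43]
{"dr":[-0.0, 0.0, -0.0],"delta_pos":[0.0, -0.0, 0.22],"hand":0.5},
{"dr":[-0.0, 0.0, -0.0],"delta_pos":[0.0, -0.0, 0.22],"hand":0.5},
{"dr":[-0.0, 0.0, -0.0],"delta_pos":[0.01, -0.0, 0.22],"hand":0.5},
{"dr":[-0.0, 0.0, -0.01],"delta_pos":[0.0, -0.01, 0.22],"hand":0.5},
```

Call:
servo_tool([
  {"dr": [0,0,0],"delta_pos": [0.013,-0.006,0.2],"hand": 0.5},
  {"dr": [0,0,0],"delta_pos": [0,0,0.2],"hand": 0.5},
  {"dr": [0,0,0],"delta_pos": [0,0,0.1],"hand": 0.5},
  {"dr": [0,0,0],"delta_pos": [0,0,0],"hand": 0.5},
  {"dr": [0,0,0],"delta_pos": [0,0,0],"hand": 0.5},
])

```text
time_s: 9.3
eef_pos: [576.5, -88.9, 80.4]
ee_rot: [-0.001, 0.923, 0.385, -0.001]
force: [-0.5, -0.2, -0.2]
grip_width: 0.671
```

```bash
python3 - <<'E'
from h import *
show(); 
p,d=capture("scene"); np.savez("scene5.npz",p=p,d=d)
cv2.imwrite("pics/scene5.png",cv2.resize(p[120:260,150:300,::-1],None,fx=4,fy=4,interpolation=cv2.INTER_CUBIC))
face("scene5",346,95,130)
E
```

```text
t 9.30 st 342.31 -472.37 z 80.44 err [-0.1   0.04 -0.02] grip 0.671 F [-0.5 -0.2 -0.2] T [-0.07 -0.02 -0.03] j [-0.35  0.59  1.49  0.    1.06  0.43]
scene5 n 455 s at (tc,zmid) 346.13 yaw -0.15 lean -0.10 deg t edges [-502.1 -447.3] mid -474.7
```

View pics/scene5.png

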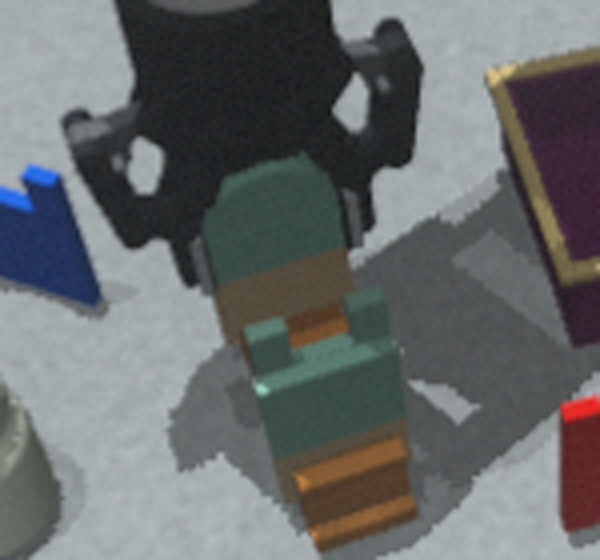

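Call:
servo_tool([
  {"dr": [0,0,0],"delta_pos": [-0.006,0.004,0.12],"hand": 0.5},
  {"dr": [0,0,0],"delta_pos": [0,0,0.15],"hand": 0.5},
  {"dr": [0,0,0],"delta_pos": [0,0,0.15],"hand": 0.5},
  {"dr": [0,0,0],"delta_pos": [0,0,0.12],"hand": 0.5},
  {"dr": [0,0,0],"delta_pos": [0,0,0.06],"hand": 0.5},
  {"dr": [0,0,0],"delta_pos": [0,0,0],"hand": 0.5},
  {"dr": [0,0,0],"delta_pos": [0,0,0],"hand": 0.5},
])

```text
time_s: 10.22
eef_pos: [576.5, -89.3, 48.4]
ee_rot: [-0.001, 0.923, 0.385, -0.001]
force: [-1.3, 0.3, -1.3]
grip_width: 0.672
```

```bash
python3 - <<'E'
from h import *
show()
E
```

```text
t 10.22 st 341.99 -472.60 z 48.41 err [-0.09  0.03 -0.03] grip 0.672 F [-1.3  0.3 -1.3] T [-0.02  0.02 -0.05] j [-0.35  0.64  1.51  0.    0.99  0.43]
```

Call:
servo_tool([
  {"dr": [0,0,0],"delta_pos": [0,0,0.04],"hand": 0.5},
  {"dr": [0,0,0],"delta_pos": [0,0,0.02],"hand": 0.5},
  {"dr": [0,0,0],"delta_pos": [0,0,0.01],"hand": 0.5},
  {"dr": [0,0,0],"delta_pos": [0,0,0],"hand": 0.5},
  {"dr": [0,0,0],"delta_pos": [0,0,0],"hand": 0.5},
])

```text
time_s: 10.85
eef_pos: [576.7, -89.4, 45.1]
ee_rot: [-0.0, 0.923, 0.385, -0.0]
force: [0.6, -0.9, -1.8]
grip_width: 0.672
```

```bash
python3 - <<'E'
from h import *
show()
E
```

```text
t 10.85 st 342.09 -472.80 z 45.13 err [-0.04  0.01 -0.02] grip 0.672 F [ 0.6 -0.9 -1.8] T [-0.05  0.    0.  ] j [-0.35  0.64  1.52  0.    0.98  0.43]
```

Call:
servo_tool([
  {"dr": [0,0,0],"delta_pos": [0,0,0.015],"hand": 0.5},
  {"dr": [0,0,0],"delta_pos": [0,0,0.01],"hand": 0.5},
  {"dr": [0,0,0],"delta_pos": [0,0,0],"hand": 0.5},
  {"dr": [0,0,0],"delta_pos": [0,0,0],"hand": 0.5},
])

```text
time_s: 11.35
eef_pos: [576.8, -89.4, 44.3]
ee_rot: [-0.0, 0.923, 0.385, -0.0]
force: [-0.7, 1.6, -0.0]
grip_width: 0.671
```

```bash
python3 - <<'E'
from h import *
show()
E
```

```text
t 11.35 st 342.17 -472.90 z 44.34 err [-0.01 -0.   -0.02] grip 0.671 F [-0.7  1.6 -0. ] T [-0.01  0.05  0.04] j [-0.35  0.64  1.52  0.    0.98  0.43]
```

Call:
servo_tool([
  {"dr": [0,0,0],"delta_pos": [0,0,0.01],"hand": 0.5},
  {"dr": [0,0,0],"delta_pos": [0,0,0.01],"hand": 0.5},
  {"dr": [0,0,0],"delta_pos": [0,0,0],"hand": 0.5},
])

```text
time_s: 11.72
eef_pos: [576.8, -89.4, 44.3]
ee_rot: [-0.0, 0.923, 0.385, -0.0]
force: [-0.7, -0.7, 0.0]
grip_width: 0.672
```

```bash
python3 - <<'E'
from h import *
show()
E
```

```text
t 11.72 st 342.20 -472.90 z 44.30 err [-0.    0.   -0.01] grip 0.672 F [-0.7 -0.7  0. ] T [-0.01  0.04 -0.06] j [-0.35  0.64  1.52  0.    0.98  0.43]
```

Call:
servo_tool([
  {"dr": [0,0,0],"delta_pos": [0,0,0.025],"hand": 0.5},
  {"dr": [0,0,0],"delta_pos": [0,0,0],"hand": 0.5},
])

```text
time_s: 11.98
eef_pos: [577.1, -89.3, 44.3]
ee_rot: [0.0, 0.923, 0.385, 0.0]
force: [-0.1, -0.3, -1.3]
grip_width: 0.67
```

```bash
python3 - <<'E'
from h import *
show()
E
```

```text
t 11.97 st 342.45 -473.06 z 44.33 err [ 0.04 -0.03 -0.  ] grip 0.670 F [-0.1 -0.3 -1.3] T [-0.04 -0.01 -0.02] j [-0.35  0.64  1.52  0.    0.98  0.43]
```

Call:
servo_tool([
  {"dr": [0,0,0],"delta_pos": [-0.005,0,0.04],"hand": 0.5},
])

```text
time_s: 12.1
eef_pos: [577.4, -89.3, 44.1]
ee_rot: [0.0, 0.923, 0.385, 0.001]
force: [-9.0, 5.4, 30.3]
grip_width: 0.675
```

```bash
python3 - <<'E'
from h import *
show()
p,d=capture("scene"); np.savez("scene6.npz",p=p,d=d)
face("scene6",346,75,105);show()
E
```

```text
t 12.10 st 342.67 -473.18 z 44.07 err [ 0.07 -0.07  0.  ] grip 0.675 F [-9.   5.4 30.3] T [1.11 1.88 0.  ] j [-0.35  0.64  1.52  0.    0.98  0.43]
scene6 n 319 s at (tc,zmid) 346.38 yaw -0.20 lean -0.67 deg t edges [-502.3 -449.2] mid -475.7
t 12.15 st 342.65 -473.18 z 44.18 err [ 0.07 -0.07  0.  ] grip 0.671 F [-6.6  3.3 18.7] T [ 0.67  1.24 -0.05] j [-0.35  0.64  1.52  0.    0.98  0.43]
```

Call:
servo_tool([
  {"dr": [0,0,0],"delta_pos": [0,0,0],"hand": 0.5},
  {"dr": [0,0,0],"delta_pos": [0,0,0],"hand": 0.72},
  {"dr": [0,0,0],"delta_pos": [0,0,0],"hand": 0.85},
  {"dr": [0,0,0],"delta_pos": [0,0,0],"hand": 1},
  {"dr": [0,0,0],"delta_pos": [0,0,0],"hand": 1},
  {"dr": [0,0,0],"delta_pos": [0,0,0],"hand": 1},
  {"dr": [0,0,0],"delta_pos": [0,0,0],"hand": 1},
])

```text
time_s: 13.02
eef_pos: [577.4, -89.4, 43.4]
ee_rot: [0.0, 0.923, 0.385, 0.001]
force: [0.5, 1.1, -0.7]
grip_width: 0.997
```

```bash
python3 - <<'E'
from h import *
show()
p,d=capture("scene"); np.savez("scene7.npz",p=p,d=d)
cv2.imwrite("pics/scene7.png",cv2.resize(p[140:240,160:280,::-1],None,fx=6,fy=6,interpolation=cv2.INTER_CUBIC))
face("scene7",346,75,105)
plan(387.8,-469.5,140,14,1)
E
```

```text
t 13.03 st 342.66 -473.31 z 43.38 err [ 0.08 -0.08 -0.01] grip 0.997 F [ 0.5  1.1 -0.7] T [-0.02  0.03  0.01] j [-0.35  0.64  1.52  0.    0.98  0.43]
scene7 n 327 s at (tc,zmid) 346.29 yaw -0.22 lean -1.41 deg t edges [-503.1 -448.7] mid -475.9
{"dr":[0.0, -0.0, -0.0],"delta_pos":[0.06, -0.01, -0.14],"hand":1},
{"dr":[0.0, -0.0, -0.0],"delta_pos":[0.07, -0.0, -0.14],"hand":1},
{"dr":[0.0, -0.0, -0.0],"delta_pos":[0.06, -0.01, -0.14],"hand":1},
{"dr":[0.0, -0.0, -0.0],"delta_pos":[0.07, -0.0, -0.14],"hand":1},
{"dr":[0.0, -0.0, -0.0],"delta_pos":[0.06, -0.01, -0.14],"hand":1},
{"dr":[0.0, -0.0, -0.0],"delta_pos":[0.07, -0.0, -0.14],"hand":1},
{"dr":[0.0, -0.0, -0.0],"delta_pos":[0.06, -0.01, -0.14],"hand":1},
{"dr":[0.0, -0.0, -0.0],"delta_pos":[0.07, -0.0, -0.14],"hand":1},
{"dr":[0.0, -0.0, -0.0],"delta_pos":[0.06, -0.01, -0.14],"hand":1},
{"dr":[0.0, -0.0, -0.0],"delta_pos":[0.07, -0.0, -0.13],"hand":1},
{"dr":[0.0, -0.0, -0.0],"delta_pos":[0.06, -0.01, -0.14],"hand":1},
{"dr":[0.0, -0.0, -0.0],"delta_pos":[0.07, -0.0, -0.13],"hand":1},
{"dr":[0.0, -0.0, -0.0],"delta_pos":[0.06, -0.01, -0.14],"hand":1},
{"dr":[0.01, -0.01, -0.0],"delta_pos":[0.07, -0.0, -0.13],"hand":1},
```

View pics/scene7.png

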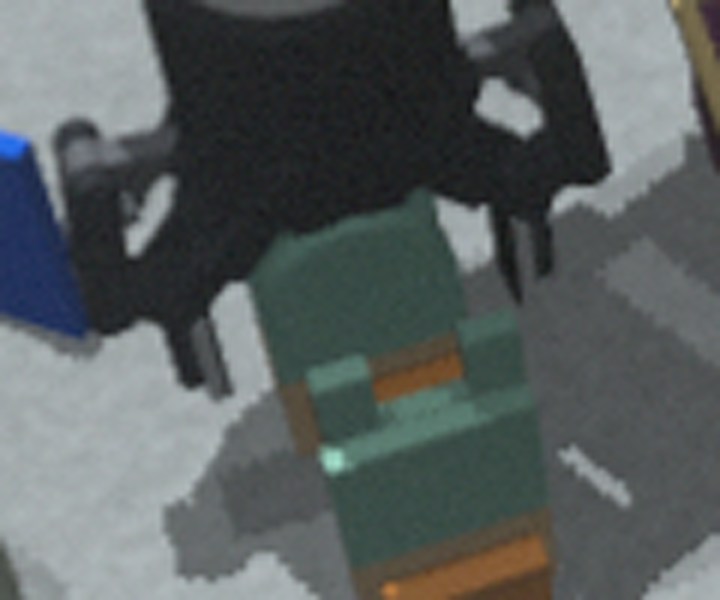

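Call:
servo_tool([
  {"dr": [0,0,0],"delta_pos": [0,0,-0.2],"hand": 1},
  {"dr": [0,0,0],"delta_pos": [0,0,-0.2],"hand": 1},
  {"dr": [0,0,0],"delta_pos": [0.15,-0.02,0],"hand": 1},
  {"dr": [0,0,0],"delta_pos": [0.25,-0.02,0],"hand": 1},
  {"dr": [0,0,0],"delta_pos": [0.25,-0.02,0],"hand": 1},
  {"dr": [0,0,0],"delta_pos": [0.2,-0.01,0],"hand": 1},
  {"dr": [0,0,0],"delta_pos": [0,0,0],"hand": 1},
  {"dr": [0,0,0],"delta_pos": [0,0,0],"hand": 1},
])

```text
time_s: 14.08
eef_pos: [607.1, -53.6, 64.8]
ee_rot: [0.0, 0.923, 0.386, 0.001]
force: [-0.3, -0.5, 0.0]
grip_width: 1.0
```

```bash
python3 - <<'E'
from h import *
show()
p,d=capture("scene"); np.savez("scene8.npz",p=p,d=d)
cv2.imwrite("pics/scene8.png",cv2.resize(p[140:240,160:280,::-1],None,fx=6,fy=6,interpolation=cv2.INTER_CUBIC))
plan(387.8,-469.5,44,2,1)
E
```

```text
t 14.07 st 388.91 -469.22 z 64.76 err [ 0.09 -0.08  0.05] grip 1.000 F [-0.3 -0.5  0. ] T [ 0.   -0.04  0.03] j [-0.28  0.66  1.42  0.    1.06  0.5 ]
{"dr":[0.0, -0.0, 0.0],"delta_pos":[-0.01, 0.0, 0.21],"hand":1},
{"dr":[0.01, -0.01, 0.01],"delta_pos":[-0.01, 0.01, 0.21],"hand":1},
```

View pics/scene8.png

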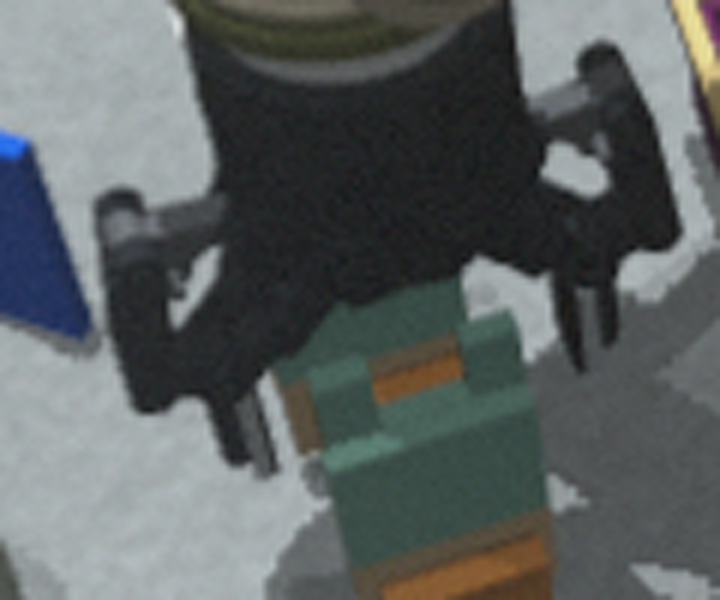

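Call:
servo_tool([
  {"dr": [0,0,0],"delta_pos": [-0.02,0.003,0.14],"hand": 1},
  {"dr": [0,0,0],"delta_pos": [0,0,0.14],"hand": 1},
  {"dr": [0,0,0],"delta_pos": [0,0,0.1],"hand": 1},
  {"dr": [0,0,0],"delta_pos": [0,0,0],"hand": 0.8},
  {"dr": [0,0,0],"delta_pos": [0,0,0],"hand": 0.75},
  {"dr": [0,0,0],"delta_pos": [0,0,0],"hand": 0.75},
])

```text
time_s: 14.88
eef_pos: [606.0, -55.2, 44.2]
ee_rot: [0.0, 0.923, 0.385, 0.001]
force: [0.1, -0.0, -0.4]
grip_width: 0.751
```

```bash
python3 - <<'E'
from h import *
show()
p,d=capture("scene"); np.savez("scene9.npz",p=p,d=d)
cv2.imwrite("pics/scene9.png",cv2.resize(p[140:240,160:280,::-1],None,fx=6,fy=6,interpolation=cv2.INTER_CUBIC))
plan(387.8,-469.5,44,2,1)
E
```

```text
t 14.88 st 386.99 -469.59 z 44.21 err [ 0.05 -0.07 -0.02] grip 0.751 F [ 0.1 -0.  -0.4] T [-0.01  0.02  0.03] j [-0.28  0.69  1.43  0.    1.02  0.5 ]
{"dr":[0.0, -0.0, -0.0],"delta_pos":[0.01, -0.0, 0.0],"hand":1},
{"dr":[0.01, -0.01, -0.0],"delta_pos":[0.01, -0.0, 0.0],"hand":1},
```

View pics/scene9.png

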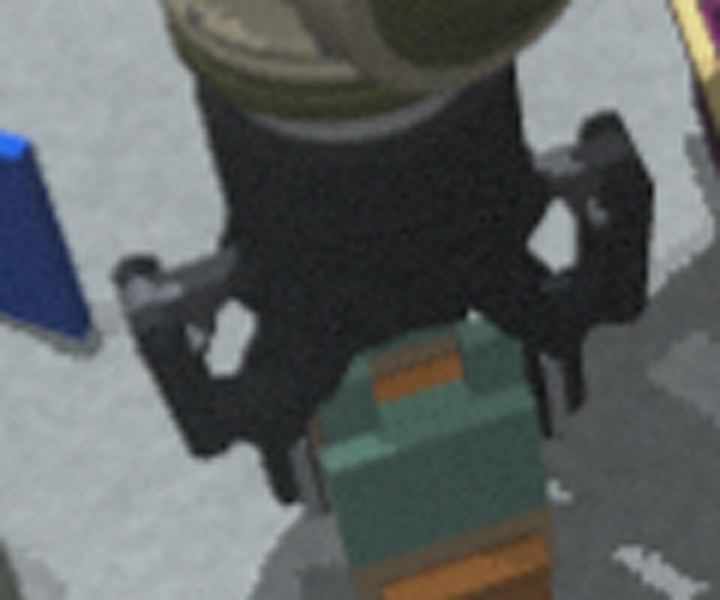

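Call:
servo_tool([
  {"dr": [0,0,0],"delta_pos": [0.01,0,0],"hand": 0.72},
  {"dr": [0,0,0],"delta_pos": [0,0,0],"hand": 0.5},
  {"dr": [0,0,0],"delta_pos": [0,0,0],"hand": 0.5},
  {"dr": [0,0,0],"delta_pos": [0,0,0],"hand": 0.5},
  {"dr": [0,0,0],"delta_pos": [0,0,0],"hand": 0.5},
], squeeze=40)

```text
time_s: 15.55
eef_pos: [606.6, -54.8, 44.6]
ee_rot: [0.0, 0.923, 0.385, 0.001]
force: [-0.2, 0.0, 1.0]
grip_width: 0.676
```

```bash
python3 - <<'E'
from h import *
show()
E
```

```text
t 15.55 st 387.71 -469.75 z 44.63 err [ 0.1  -0.09 -0.01] grip 0.676 F [-0.2  0.   1. ] T [ 0.04  0.   -0.03] j [-0.28  0.69  1.43  0.    1.02  0.5 ]
```

Gripped (0.676). Grasp at s = 387.7 and z = 44.6. Next is a straight lift.

Call:
servo_tool([
  {"dr": [0,0,0],"delta_pos": [0,0,-0.1],"hand": 0.5},
  {"dr": [0,0,0],"delta_pos": [0,0,-0.2],"hand": 0.5},
  {"dr": [0,0,0],"delta_pos": [0,0,-0.2],"hand": 0.5},
  {"dr": [0,0,0],"delta_pos": [0,0,-0.2],"hand": 0.5},
  {"dr": [0,0,0],"delta_pos": [0,0,-0.2],"hand": 0.5},
  {"dr": [0,0,0],"delta_pos": [0,0,-0.1],"hand": 0.5},
  {"dr": [0,0,0],"delta_pos": [0,0,0],"hand": 0.5},
  {"dr": [0,0,0],"delta_pos": [0,0,0],"hand": 0.5},
])

```text
time_s: 16.55
eef_pos: [606.4, -54.9, 98.5]
ee_rot: [0.001, 0.923, 0.385, 0.001]
force: [0.6, 0.7, -0.5]
grip_width: 0.67
```

```bash
python3 - <<'E'
from h import *
show()
p,d=capture("scene"); np.savez("scene10.npz",p=p,d=d)
cv2.imwrite("pics/scene10.png",cv2.resize(p[120:260,150:300,::-1],None,fx=4,fy=4,interpolation=cv2.INTER_CUBIC))
face("scene10",391.5,100,135)
plan(364.7,-472.9,90,4,.5)
E
```

```text
t 16.55 st 387.57 -469.65 z 98.54 err [ 0.12 -0.1  -0.01] grip 0.670 F [ 0.6  0.7 -0.5] T [0.02 0.03 0.04] j [-0.28  0.62  1.39  0.    1.13  0.5 ]
scene10 n 438 s at (tc,zmid) 391.89 yaw -0.07 lean -0.28 deg t edges [-499.1 -443.7] mid -471.4
{"dr":[0.0, -0.0, -0.0],"delta_pos":[-0.11, 0.02, 0.04],"hand":0.5},
{"dr":[0.0, -0.0, -0.0],"delta_pos":[-0.12, 0.01, 0.04],"hand":0.5},
{"dr":[0.01, -0.0, -0.0],"delta_pos":[-0.11, 0.02, 0.04],"hand":0.5},
{"dr":[0.0, -0.01, -0.0],"delta_pos":[-0.12, 0.01, 0.05],"hand":0.5},
```

View pics/scene10.png

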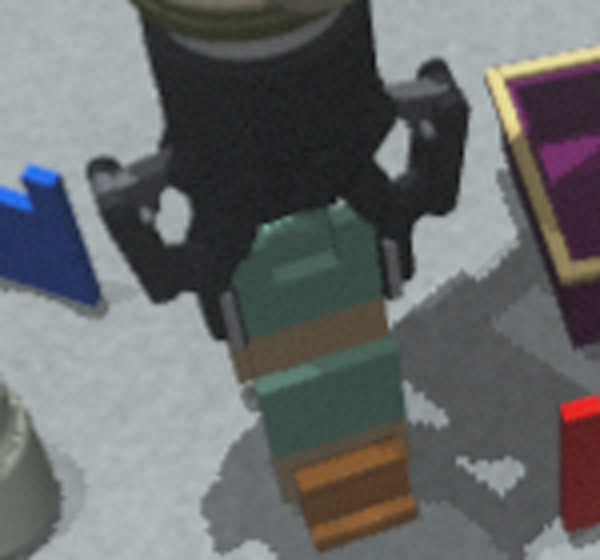

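Call:
servo_tool([
  {"dr": [0.01,-0.01,0],"delta_pos": [-0.11,0.015,0],"hand": 0.5},
  {"dr": [0,0,0],"delta_pos": [-0.11,0.015,0],"hand": 0.5},
  {"dr": [0,0,0],"delta_pos": [-0.11,0.015,0],"hand": 0.5},
  {"dr": [0,0,0],"delta_pos": [-0.09,0.01,0],"hand": 0.5},
  {"dr": [0,0,0],"delta_pos": [0,0,0.15],"hand": 0.5},
  {"dr": [0,0,0],"delta_pos": [0,0,0.1],"hand": 0.5},
  {"dr": [0,0,0],"delta_pos": [0,0,0],"hand": 0.5},
  {"dr": [0,0,0],"delta_pos": [0,0,0],"hand": 0.5},
])

```text
time_s: 17.6
eef_pos: [592.2, -72.9, 84.1]
ee_rot: [-0.001, 0.923, 0.385, -0.001]
force: [-0.3, -0.3, -0.7]
grip_width: 0.67
```

```bash
python3 - <<'E'
from h import *
show()
p,d=capture("scene"); np.savez("scene11.npz",p=p,d=d)
face("scene11",368.5,95,125)
plan(364.5,-472.8,50,4,.5)
E
```

```text
t 17.60 st 364.70 -472.24 z 84.06 err [-0.09  0.06 -0.03] grip 0.670 F [-0.3 -0.3 -0.7] T [-0.01  0.05  0.03] j [-0.32  0.61  1.44 -0.    1.08  0.46]
scene11 n 356 s at (tc,zmid) 369.09 yaw 0.25 lean -0.55 deg t edges [-502.1 -446.9] mid -474.5
{"dr":[-0.0, 0.0, -0.0],"delta_pos":[-0.0, 0.0, 0.17],"hand":0.5},
{"dr":[-0.0, 0.0, -0.0],"delta_pos":[-0.0, 0.0, 0.17],"hand":0.5},
{"dr":[-0.0, 0.0, -0.0],"delta_pos":[-0.0, 0.01, 0.17],"hand":0.5},
{"dr":[-0.01, 0.01, -0.0],"delta_pos":[-0.0, 0.0, 0.17],"hand":0.5},
```

Call:
servo_tool([
  {"dr": [0,0,0],"delta_pos": [-0.004,0.01,0.12],"hand": 0.5},
  {"dr": [0,0,0],"delta_pos": [0,0,0.15],"hand": 0.5},
  {"dr": [0,0,0],"delta_pos": [0,0,0.15],"hand": 0.5},
  {"dr": [0,0,0],"delta_pos": [0,0,0.14],"hand": 0.5},
  {"dr": [0,0,0],"delta_pos": [0,0,0.08],"hand": 0.5},
  {"dr": [0,0,0],"delta_pos": [0,0,0.03],"hand": 0.5},
  {"dr": [0,0,0],"delta_pos": [0,0,0],"hand": 0.5},
])

```text
time_s: 18.52
eef_pos: [592.3, -73.3, 47.9]
ee_rot: [-0.001, 0.923, 0.385, -0.001]
force: [0.4, -0.3, -1.0]
grip_width: 0.669
```

```bash
python3 - <<'E'
from h import *
show()
E
```

```text
t 18.52 st 364.49 -472.55 z 47.91 err [-0.11  0.07 -0.02] grip 0.669 F [ 0.4 -0.3 -1. ] T [-0.01 -0.08 -0.02] j [-0.32  0.66  1.47 -0.    1.01  0.46]
```

Call:
servo_tool([
  {"dr": [0,0,0],"delta_pos": [0,0,0.03],"hand": 0.5},
  {"dr": [0,0,0],"delta_pos": [0,0,0.025],"hand": 0.5},
  {"dr": [0,0,0],"delta_pos": [0,0,0.015],"hand": 0.5},
  {"dr": [0,0,0],"delta_pos": [0,0,0.015],"hand": 0.5},
])

```text
time_s: 19.02
eef_pos: [592.6, -73.3, 44.6]
ee_rot: [-0.0, 0.923, 0.385, -0.0]
force: [-3.8, 0.7, 8.5]
grip_width: 0.675
```

```bash
python3 - <<'E'
from h import *
show()
E
```

```text
t 19.02 st 364.72 -472.81 z 44.57 err [-0.05  0.04 -0.01] grip 0.675 F [-3.8  0.7  8.5] T [ 0.27  0.72 -0.07] j [-0.32  0.67  1.47 -0.    1.01  0.46]
```

Seated: the force is +8.5 N up at the grasp height. Now I release.

Call:
servo_tool([
  {"dr": [0,0,0],"delta_pos": [0,0,0.01],"hand": 0.5},
  {"dr": [0,0,0],"delta_pos": [0,0,0],"hand": 0.5},
  {"dr": [0,0,0],"delta_pos": [0,0,0],"hand": 0.72},
  {"dr": [0,0,0],"delta_pos": [0,0,0],"hand": 0.85},
  {"dr": [0,0,0],"delta_pos": [0,0,0],"hand": 1},
  {"dr": [0,0,0],"delta_pos": [0,0,0],"hand": 1},
  {"dr": [0,0,0],"delta_pos": [0,0,0],"hand": 1},
])

```text
time_s: 19.9
eef_pos: [592.8, -73.4, 44.3]
ee_rot: [-0.0, 0.923, 0.385, -0.0]
force: [0.6, 0.7, 0.5]
grip_width: 1.0
```

```bash
python3 - <<'E'
from h import *
show()
p,d=capture("scene"); np.savez("scene12.npz",p=p,d=d)
cv2.imwrite("pics/scene12.png",cv2.resize(p[140:240,160:280,::-1],None,fx=6,fy=6,interpolation=cv2.INTER_CUBIC))
face("scene12",368.8,62,98)
E
```

```text
t 19.90 st 364.80 -473.06 z 44.31 err [-0.01  0.02 -0.01] grip 1.000 F [0.6 0.7 0.5] T [-0.01 -0.06 -0.03] j [-0.32  0.67  1.47 -0.    1.    0.46]
scene12 n 332 s at (tc,zmid) 368.97 yaw 0.31 lean -0.22 deg t edges [-503.7 -446.9] mid -475.3
```

View pics/scene12.png

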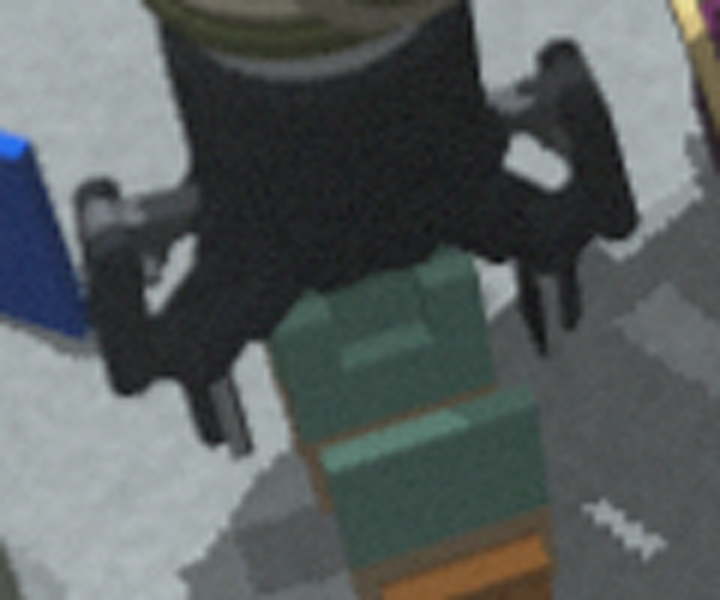

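Call:
servo_tool([
  {"dr": [0,0,0],"delta_pos": [0,0,-0.2],"hand": 1},
  {"dr": [0,0,0],"delta_pos": [0,0,-0.2],"hand": 1},
  {"dr": [0,0,0],"delta_pos": [-0.12,0,0],"hand": 1},
  {"dr": [0,0,0],"delta_pos": [-0.2,0,0],"hand": 1},
  {"dr": [0,0,0],"delta_pos": [-0.1,0,0],"hand": 1},
  {"dr": [0,0,0],"delta_pos": [0,0,0.15],"hand": 1},
  {"dr": [0,0,0],"delta_pos": [0,0,0.15],"hand": 1},
  {"dr": [0,0,0],"delta_pos": [0,0,0.07],"hand": 1},
  {"dr": [0,0,0],"delta_pos": [0,0,0],"hand": 1},
])

```text
time_s: 21.08
eef_pos: [576.6, -89.5, 45.4]
ee_rot: [-0.0, 0.923, 0.385, -0.001]
force: [0.2, 0.1, -0.2]
grip_width: 0.997
```

```bash
python3 - <<'E'
from h import *
show()
p,d=capture("scene"); np.savez("scene13.npz",p=p,d=d)
cv2.imwrite("pics/scene13.png",cv2.resize(p[140:240,160:280,::-1],None,fx=6,fy=6,interpolation=cv2.INTER_CUBIC))
plan(342.3,-473,44.3,2,1)
E
```

```text
t 21.07 st 341.96 -472.79 z 45.44 err [-0.06  0.04 -0.03] grip 0.997 F [ 0.2  0.1 -0.2] T [-0.01 -0.03 -0.02] j [-0.35  0.64  1.52 -0.    0.99  0.43]
{"dr":[-0.0, 0.0, -0.0],"delta_pos":[0.0, 0.0, 0.01],"hand":1},
{"dr":[-0.0, 0.0, -0.0],"delta_pos":[0.01, 0.0, 0.02],"hand":1},
```

View pics/scene13.png

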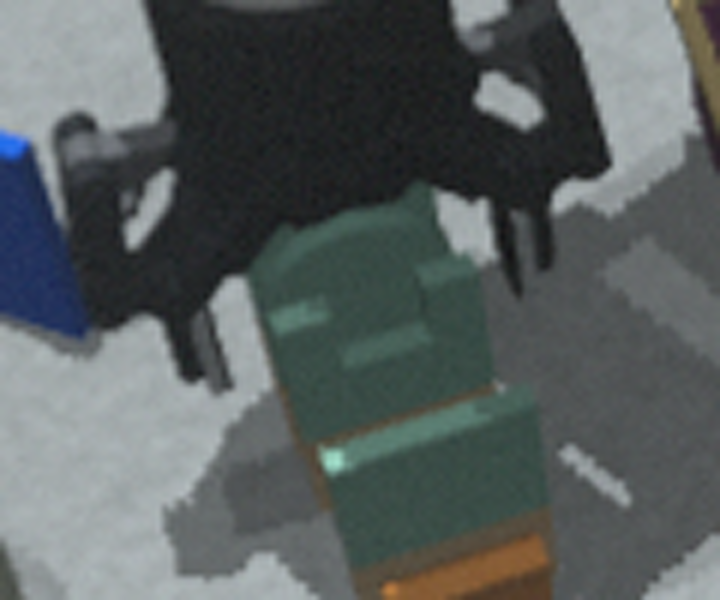

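Call:
servo_tool([
  {"dr": [0,0,0],"delta_pos": [0.006,0.004,0.02],"hand": 0.8},
  {"dr": [0,0,0],"delta_pos": [0,0,0],"hand": 0.72},
  {"dr": [0,0,0],"delta_pos": [0,0,0],"hand": 0.5},
  {"dr": [0,0,0],"delta_pos": [0,0,0],"hand": 0.5},
  {"dr": [0,0,0],"delta_pos": [0,0,0],"hand": 0.5},
  {"dr": [0,0,0],"delta_pos": [0,0,0],"hand": 0.5},
], squeeze=40)

```text
time_s: 21.88
eef_pos: [577.5, -89.4, 45.2]
ee_rot: [0.0, 0.923, 0.385, 0.0]
force: [0.6, 0.4, -0.7]
grip_width: 0.671
```

```bash
python3 - <<'E'
from h import *
show()
E
```

```text
t 21.88 st 342.64 -473.39 z 45.17 err [ 0.02  0.   -0.02] grip 0.671 F [ 0.6  0.4 -0.7] T [-0.02 -0.01  0.03] j [-0.35  0.64  1.51 -0.    0.98  0.43]
```

Call:
servo_tool([
  {"dr": [0,0,0],"delta_pos": [0,0,-0.1],"hand": 0.5},
  {"dr": [0,0,0],"delta_pos": [0,0,-0.2],"hand": 0.5},
  {"dr": [0,0,0],"delta_pos": [0,0,-0.25],"hand": 0.5},
  {"dr": [0,0,0],"delta_pos": [0,0,-0.3],"hand": 0.5},
  {"dr": [0,0,0],"delta_pos": [0,0,-0.35],"hand": 0.5},
  {"dr": [0,0,0],"delta_pos": [0,0,-0.35],"hand": 0.5},
  {"dr": [0,0,0],"delta_pos": [0,0,-0.3],"hand": 0.5},
  {"dr": [0,0,0],"delta_pos": [0,0,-0.15],"hand": 0.5},
  {"dr": [0,0,0],"delta_pos": [0,0,0],"hand": 0.5},
  {"dr": [0,0,0],"delta_pos": [0,0,0],"hand": 0.5},
])

```text
time_s: 23.12
eef_pos: [577.4, -89.3, 153.2]
ee_rot: [0.001, 0.923, 0.385, 0.001]
force: [0.1, -0.3, -1.9]
grip_width: 0.673
```

```bash
python3 - <<'E'
from h import *
show()
p,d=capture("scene"); np.savez("scene14.npz",p=p,d=d)
cv2.imwrite("pics/scene14.png",cv2.resize(p[100:260,150:300,::-1],None,fx=3.6,fy=3.6,interpolation=cv2.INTER_CUBIC))
face("scene14",346.3,125,175); face("scene14",368.8,65,97)
plan(388.6,-472.8,150,6,.5)
E
```

```text
t 23.12 st 342.62 -473.24 z 153.15 err [ 0.11 -0.03 -0.02] grip 0.673 F [ 0.1 -0.3 -1.9] T [-0.01  0.02 -0.06] j [-0.35  0.51  1.42 -0.    1.21  0.43]
scene14 n 736 s at (tc,zmid) 346.65 yaw -0.15 lean -0.16 deg t edges [-503.6 -447.2] mid -475.4
scene14 n 287 s at (tc,zmid) 368.91 yaw -0.23 lean -0.12 deg t edges [-503. -447.] mid -475.0
{"dr":[0.0, -0.0, -0.0],"delta_pos":[0.15, -0.0, 0.01],"hand":0.5},
{"dr":[0.0, -0.0, -0.0],"delta_pos":[0.15, -0.0, 0.01],"hand":0.5},
{"dr":[0.0, -0.0, -0.0],"delta_pos":[0.15, -0.0, 0.01],"hand":0.5},
{"dr":[0.0, -0.0, -0.0],"delta_pos":[0.16, -0.0, 0.01],"hand":0.5},
{"dr":[0.0, -0.0, -0.0],"delta_pos":[0.15, -0.0, 0.01],"hand":0.5},
{"dr":[0.01, -0.0, -0.0],"delta_pos":[0.16, -0.01, 0.01],"hand":0.5},
```

View pics/scene14.png

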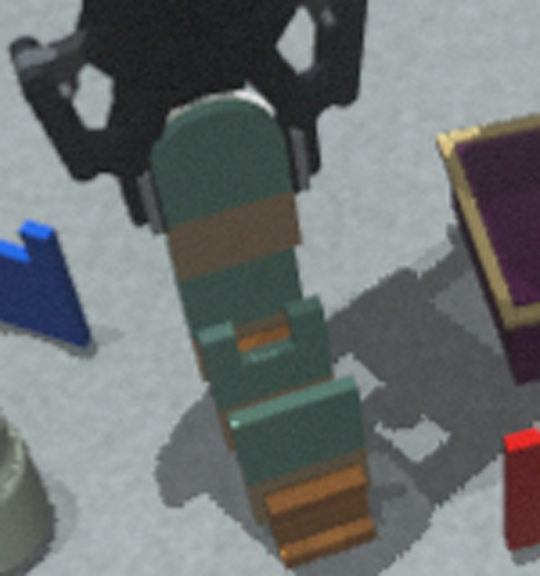

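Call:
servo_tool([
  {"dr": [0.01,0,0],"delta_pos": [0.12,-0.008,0],"hand": 0.5},
  {"dr": [0,0,0],"delta_pos": [0.18,0,0],"hand": 0.5},
  {"dr": [0,0,0],"delta_pos": [0.2,0,0],"hand": 0.5},
  {"dr": [0,0,0],"delta_pos": [0.2,0,0],"hand": 0.5},
  {"dr": [0,0,0],"delta_pos": [0.14,0,0],"hand": 0.5},
  {"dr": [0,0,0],"delta_pos": [0,0,0],"hand": 0.5},
  {"dr": [0,0,0],"delta_pos": [0,0,0],"hand": 0.5},
])

```text
time_s: 24.05
eef_pos: [608.6, -56.3, 151.7]
ee_rot: [-0.001, 0.923, 0.385, -0.001]
force: [0.9, 0.6, -1.2]
grip_width: 0.67
```

```bash
python3 - <<'E'
from h import *
show()
p,d=capture("scene"); np.savez("scene15.npz",p=p,d=d)
face("scene15",391.8,125,175)
plan(387.8,-472.8,85,6,.5)
E
```

```text
t 24.05 st 388.05 -472.23 z 151.71 err [-0.12  0.02  0.03] grip 0.670 F [ 0.9  0.6 -1.2] T [ 0.02 -0.    0.02] j [-0.28  0.57  1.33  0.    1.25  0.5 ]
scene15 n 755 s at (tc,zmid) 392.19 yaw 0.00 lean 0.12 deg t edges [-502.7 -446. ] mid -474.4
{"dr":[-0.0, 0.0, 0.0],"delta_pos":[-0.0, 0.0, 0.22],"hand":0.5},
{"dr":[-0.0, 0.0, 0.0],"delta_pos":[-0.0, 0.0, 0.22],"hand":0.5},
{"dr":[-0.0, 0.0, 0.0],"delta_pos":[-0.0, 0.0, 0.22],"hand":0.5},
{"dr":[-0.0, 0.0, 0.0],"delta_pos":[-0.0, 0.0, 0.23],"hand":0.5},
{"dr":[-0.01, 0.0, 0.0],"delta_pos":[-0.0, 0.01, 0.22],"hand":0.5},
{"dr":[-0.0, 0.0, 0.0],"delta_pos":[-0.0, 0.0, 0.23],"hand":0.5},
```

Call:
servo_tool([
  {"dr": [-0.005,0,0],"delta_pos": [-0.007,0.01,0.1],"hand": 0.5},
  {"dr": [0,0,0],"delta_pos": [0,0,0.25],"hand": 0.5},
  {"dr": [0,0,0],"delta_pos": [0,0,0.3],"hand": 0.5},
  {"dr": [0,0,0],"delta_pos": [0,0,0.3],"hand": 0.5},
  {"dr": [0,0,0],"delta_pos": [0,0,0.2],"hand": 0.5},
  {"dr": [0,0,0],"delta_pos": [0,0,0.08],"hand": 0.5},
  {"dr": [0,0,0],"delta_pos": [0,0,0],"hand": 0.5},
  {"dr": [0,0,0],"delta_pos": [0,0,0],"hand": 0.5},
])

```text
time_s: 25.1
eef_pos: [608.0, -57.4, 85.1]
ee_rot: [-0.001, 0.923, 0.385, -0.001]
force: [1.0, -0.2, -1.5]
grip_width: 0.669
```

```bash
python3 - <<'E'
from h import *
show()
p,d=capture("scene"); np.savez("scene16.npz",p=p,d=d)
cv2.imwrite("pics/scene16.png",cv2.resize(p[100:260,150:300,::-1],None,fx=3.6,fy=3.6,interpolation=cv2.INTER_CUBIC))
face("scene16",391.8,97,135)
E
```

```text
t 25.10 st 386.83 -472.55 z 85.11 err [-0.14  0.06 -0.03] grip 0.669 F [ 1.  -0.2 -1.5] T [ 0.   -0.01  0.05] j [-0.29  0.64  1.39  0.    1.11  0.49]
scene16 n 516 s at (tc,zmid) 390.91 yaw -0.10 lean -0.48 deg t edges [-502.2 -447. ] mid -474.6
```

View pics/scene16.png

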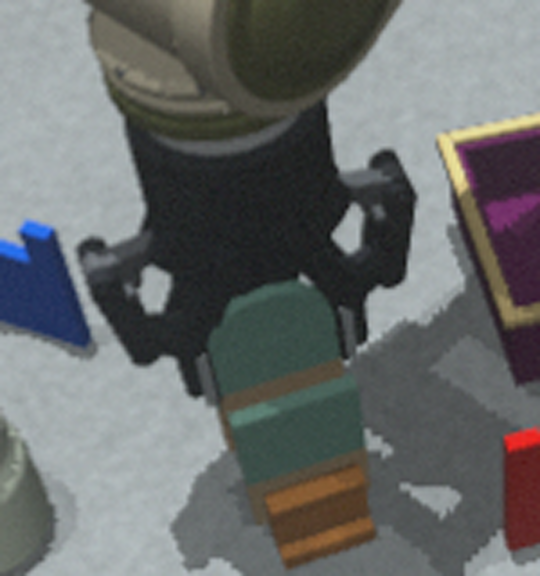

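Call:
servo_tool([
  {"dr": [-0.01,0,0],"delta_pos": [0.018,0.004,0],"hand": 0.5},
  {"dr": [0,0,0],"delta_pos": [0,0,0],"hand": 0.5},
])

```text
time_s: 25.4
eef_pos: [609.1, -56.9, 85.8]
ee_rot: [0.0, 0.923, 0.385, -0.0]
force: [1.3, -0.1, -1.0]
grip_width: 0.668
```

```bash
python3 - <<'E'
from h import *
show()
E
```

```text
t 25.40 st 387.99 -473.03 z 85.85 err [ 0.03  0.02 -0.02] grip 0.668 F [ 1.3 -0.1 -1. ] T [0.01 0.01 0.  ] j [-0.28  0.64  1.39 -0.    1.11  0.5 ]
```

Call:
servo_tool([
  {"dr": [0,0,0],"delta_pos": [0,0,0.12],"hand": 0.5},
  {"dr": [0,0,0],"delta_pos": [0,0,0.15],"hand": 0.5},
  {"dr": [0,0,0],"delta_pos": [0,0,0.15],"hand": 0.5},
  {"dr": [0,0,0],"delta_pos": [0,0,0.14],"hand": 0.5},
  {"dr": [0,0,0],"delta_pos": [0,0,0.08],"hand": 0.5},
  {"dr": [0,0,0],"delta_pos": [0,0,0.03],"hand": 0.5},
  {"dr": [0,0,0],"delta_pos": [0,0,0],"hand": 0.5},
])

```text
time_s: 26.28
eef_pos: [608.9, -56.9, 49.4]
ee_rot: [0.0, 0.923, 0.385, -0.0]
force: [-0.9, 0.0, -1.1]
grip_width: 0.669
```

```bash
python3 - <<'E'
from h import *
show()
E
```

```text
t 26.27 st 387.84 -472.81 z 49.39 err [-0.02  0.05 -0.02] grip 0.669 F [-0.9  0.  -1.1] T [-0.03 -0.02  0.02] j [-0.28  0.69  1.42 -0.    1.04  0.5 ]
```

Target z is 45.2, so 4.2 mm is left.

Call:
servo_tool([
  {"dr": [0,0,0],"delta_pos": [0,0,0.04],"hand": 0.5},
  {"dr": [0,0,0],"delta_pos": [0,0,0.025],"hand": 0.5},
  {"dr": [0,0,0],"delta_pos": [0,0,0.015],"hand": 0.5},
  {"dr": [0,0,0],"delta_pos": [0,0,0.015],"hand": 0.5},
])

```text
time_s: 26.78
eef_pos: [609.2, -57.0, 45.1]
ee_rot: [0.0, 0.923, 0.385, 0.0]
force: [-1.4, -0.1, 4.1]
grip_width: 0.671
```

```bash
python3 - <<'E'
from h import *
show()
E
```

```text
t 26.77 st 388.03 -473.10 z 45.14 err [ 0.04  0.02 -0.02] grip 0.671 F [-1.4 -0.1  4.1] T [0.23 0.46 0.05] j [-0.28  0.69  1.42 -0.    1.03  0.5 ]
```

Call:
servo_tool([
  {"dr": [0,0,0],"delta_pos": [0,0,0.02],"hand": 0.5},
  {"dr": [0,0,0],"delta_pos": [0,0,0.025],"hand": 0.5},
])

```text
time_s: 27.02
eef_pos: [609.4, -56.9, 45.1]
ee_rot: [0.001, 0.923, 0.385, 0.0]
force: [-5.1, 1.7, 11.6]
grip_width: 0.672
```

```bash
python3 - <<'E'
from h import *
show()
E
```

```text
t 27.02 st 388.21 -473.15 z 45.12 err [ 0.06  0.   -0.01] grip 0.672 F [-5.1  1.7 11.6] T [ 0.33  1.1  -0.06] j [-0.28  0.69  1.42 -0.    1.03  0.5 ]
```

Seated: z holds at 45.1 and the force rises. I release and lift clear.

Call:
servo_tool([
  {"dr": [0,0,0],"delta_pos": [0,0,0],"hand": 0.5},
  {"dr": [0,0,0],"delta_pos": [0,0,0],"hand": 0.72},
  {"dr": [0,0,0],"delta_pos": [0,0,0],"hand": 0.85},
  {"dr": [0,0,0],"delta_pos": [0,0,0],"hand": 1},
  {"dr": [0,0,0],"delta_pos": [0,0,0],"hand": 1},
  {"dr": [0,0,0],"delta_pos": [0,0,0],"hand": 1},
  {"dr": [0,0,0],"delta_pos": [0,0,-0.2],"hand": 1},
  {"dr": [0,0,0],"delta_pos": [0,0,-0.4],"hand": 1},
  {"dr": [0,0,0],"delta_pos": [0,0,-0.5],"hand": 1},
  {"dr": [0,0,0],"delta_pos": [0,0,-0.6],"hand": 1},
  {"dr": [0,0,0],"delta_pos": [0,0,-0.7],"hand": 1},
  {"dr": [0,0,0],"delta_pos": [0,0,-0.7],"hand": 1},
])

```text
time_s: 28.52
eef_pos: [608.5, -56.6, 206.2]
ee_rot: [0.0, 0.923, 0.385, -0.0]
force: [0.4, -0.4, -0.6]
grip_width: 1.0
```

```bash
python3 - <<'E'
from h import *
show(); plan(560,-250,230,10,1)
E
```

```text
t 28.52 st 387.83 -472.35 z 206.18 err [-0.01  0.04 -0.02] grip 1.000 F [ 0.4 -0.4 -0.6] T [-0.08  0.   -0.01] j [-0.28  0.52  1.26 -0.    1.36  0.5 ]
{"dr":[-0.0, 0.0, -0.0],"delta_pos":[0.34, -0.44, -0.05],"hand":1},
{"dr":[-0.0, 0.0, -0.0],"delta_pos":[0.34, -0.45, -0.05],"hand":1},
{"dr":[-0.0, 0.0, -0.0],"delta_pos":[0.35, -0.44, -0.05],"hand":1},
{"dr":[-0.0, 0.0, -0.0],"delta_pos":[0.34, -0.45, -0.05],"hand":1},
{"dr":[-0.0, 0.0, -0.0],"delta_pos":[0.35, -0.44, -0.05],"hand":1},
{"dr":[-0.0, 0.0, -0.0],"delta_pos":[0.34, -0.45, -0.05],"hand":1},
{"dr":[-0.0, 0.0, -0.0],"delta_pos":[0.35, -0.44, -0.04],"hand":1},
{"dr":[-0.0, 0.0, -0.0],"delta_pos":[0.34, -0.45, -0.05],"hand":1},
{"dr":[-0.0, 0.0, -0.0],"delta_pos":[0.35, -0.44, -0.04],"hand":1},
{"dr":[-0.0, 0.0, -0.0],"delta_pos":[0.34, -0.45, -0.05],"hand":1},
```

Call:
servo_tool([
  {"dr": [0,0,0],"delta_pos": [0.34,-0.44,-0.05],"hand": 1},
  {"dr": [0,0,0],"delta_pos": [0.34,-0.44,-0.05],"hand": 1},
  {"dr": [0,0,0],"delta_pos": [0.34,-0.44,-0.05],"hand": 1},
  {"dr": [0,0,0],"delta_pos": [0.34,-0.44,-0.05],"hand": 1},
  {"dr": [0,0,0],"delta_pos": [0.34,-0.44,-0.05],"hand": 1},
  {"dr": [0,0,0],"delta_pos": [0.34,-0.44,-0.05],"hand": 1},
  {"dr": [0,0,0],"delta_pos": [0.34,-0.44,-0.05],"hand": 1},
  {"dr": [0,0,0],"delta_pos": [0.34,-0.44,-0.05],"hand": 1},
  {"dr": [0,0,0],"delta_pos": [0.3,-0.4,-0.05],"hand": 1},
  {"dr": [0,0,0],"delta_pos": [0,0,0],"hand": 1},
])

```text
time_s: 29.78
eef_pos: [575.1, 195.8, 240.5]
ee_rot: [0.004, 0.923, 0.385, 0.006]
force: [-0.3, 0.1, -0.5]
grip_width: 1.0
```

```bash
python3 - <<'E'
from h import *
show()
for n in("scene","top"):
    p,d=capture(n); np.savez(n+"20.npz",p=p,d=d); cv2.imwrite(f"pics/{n}20.png",p[:,:,::-1])
    z0=np.load(n+"0.npz")
    b=p[140:260,180:350] if n=="scene" else p[140:260,290:420]
    cv2.imwrite(f"pics/{n}20c.png",cv2.resize(b[:,:,::-1],None,fx=4.5,fy=4.5,interpolation=cv2.INTER_CUBIC))
for nm,c,lo,hi in(("p+57",57.5,62,92),("arch34",34.5,82,101),("not11",11.5,78,97),("p-34",-34.5,62,92),("p-57",-57.5,78,92)):
    print(nm); 
    for f in("scene0","scene20"): face(f,353.3+c+4,lo,hi,w=7)
from scipy import ndimage as ni
for f in("top0","top20"):
    z=np.load(f+".npz");W=cloud("top",z["d"])
    s=W[...,0]*np.cos(A)+W[...,1]*np.sin(A);t=-W[...,0]*np.sin(A)+W[...,1]*np.cos(A)
    for c in(57.5,34.5,11.5,-11.5,-34.5,-57.5):
        k=(z["d"]>0)&(abs(s-351.8-c)<6)&(abs(t+471)<36)&(W[...,2]>93); 
        q=(z["d"]>0)&(abs(s-351.8-c)<4)&(abs(t+471)<18)
        print(f,c,k.sum(),(s[k].mean()-351.8-c).round(2) if k.any() else "", np.sort(t[k])[[1,-2]].round(1) if k.sum()>3 else "", "z max/med",W[...,2][q].max().round(1),np.median(W[...,2][q]).round(1))
E
```

```text
t 29.77 st 543.69 -270.99 z 240.46 err [ 0.65 -0.48 -0.06] grip 1.000 F [-0.3  0.1 -0.5] T [ 0.01 -0.03 -0.04] j [ 0.14  0.49  1.22 -0.    1.42  0.92]
p+57
scene0 n 197 s at (tc,zmid) 414.98 yaw -0.02 lean 0.08 deg t edges [-502.4 -446.9] mid -474.7
scene20 n 345 s at (tc,zmid) 414.99 yaw 0.32 lean 0.34 deg t edges [-502.9 -446.4] mid -474.6
arch34
scene0 n 107 s at (tc,zmid) 391.71 yaw -0.11 lean -3.89 deg t edges [-499.5 -443.1] mid -471.3
scene20 n 210 s at (tc,zmid) 392.13 yaw 0.32 lean -0.14 deg t edges [-501.5 -450.1] mid -475.8
not11
scene0 n 140 s at (tc,zmid) 368.67 yaw -0.03 lean -0.27 deg t edges [-496.2 -444. ] mid -470.1
scene20 n 120 s at (tc,zmid) 368.89 yaw -0.55 lean -0.78 deg t edges [-503.  -446.8] mid -474.9
p-34
scene0 n 215 s at (tc,zmid) 322.93 yaw 0.25 lean -0.12 deg t edges [-502.5 -447.8] mid -475.1
scene20 n 349 s at (tc,zmid) 322.90 yaw 0.13 lean 0.54 deg t edges [-502.8 -446.9] mid -474.9
p-57
scene0 n 94 s at (tc,zmid) 299.96 yaw -0.06 lean 1.34 deg t edges [-498.6 -445.7] mid -472.2
scene20 n 153 s at (tc,zmid) 299.79 yaw 0.21 lean 1.83 deg t edges [-500.4 -445.4] mid -472.9
top0 57.5 186 0.72 [-499.5 -442.5] z max/med 99.5 95.7
top0 34.5 120 0.85 [-496.6 -439.2] z max/med 102.8 77.8
top0 11.5 159 0.85 [-490.2 -443.6] z max/med 106.8 103.3
top0 -11.5 0   z max/med 15.2 12.1
top0 -34.5 212 1.22 [-500.2 -442.8] z max/med 99.6 95.9
top0 -57.5 217 0.89 [-498.7 -440.4] z max/med 100.3 96.1
top20 57.5 186 0.68 [-499.8 -443. ] z max/med 99.4 95.5
top20 34.5 151 1.15 [-495.6 -449.1] z max/med 106.5 103.6
top20 11.5 119 0.99 [-500.7 -442.8] z max/med 103.6 77.8
top20 -11.5 0   z max/med 15.8 12.3
top20 -34.5 213 1.18 [-500.8 -442.7] z max/med 99.8 96.4
top20 -57.5 219 0.89 [-498.2 -440.5] z max/med 100.5 96.1
```

View pics/scene20c.png

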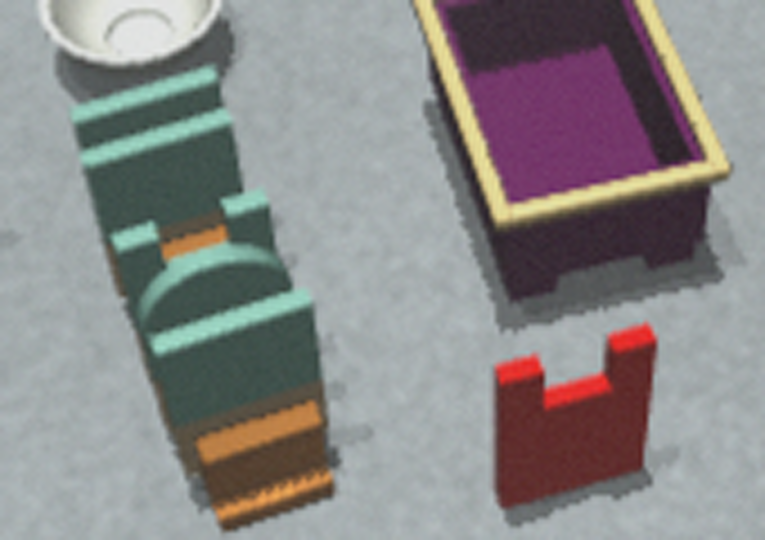

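View pics/top20c.png

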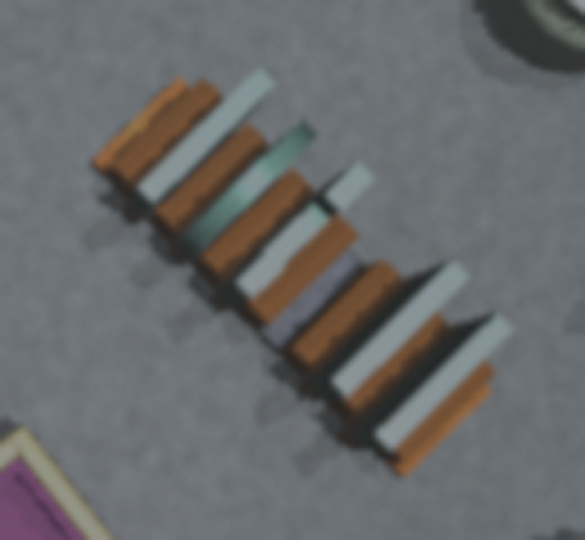

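View pics/top20.png

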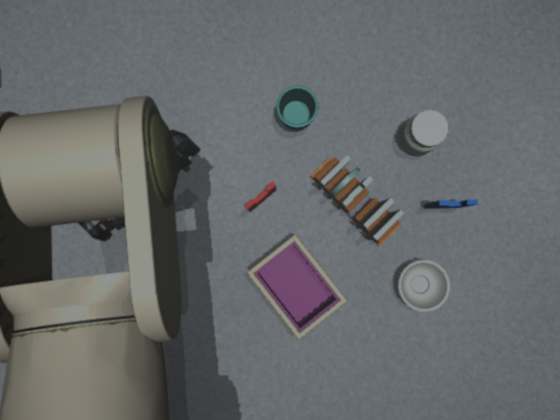

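The pictures show the tiles swapped. In the top view the arched tile is at (345,181), the notched one at (355,192), and the empty slot at about (358,206) shows its felt. Heights match the seated values from the start, and the bystanders have not moved.

Call:
servo_tool([
  {"dr": [0,0,0],"delta_pos": [0,0,0],"hand": 1},
  {"dr": [0,0,0],"delta_pos": [0,0,0],"hand": 1},
])

```text
time_s: 30.12
eef_pos: [575.7, 192.5, 240.1]
ee_rot: [0.004, 0.924, 0.383, 0.006]
force: [-0.4, 0.1, -0.5]
grip_width: 1.001
```

```bash
python3 - <<'E'
from rig import ticket
print(ticket.finish_job())
E
```

```text
the job is handed in; nothing more can be done
None
```

The two tiles are swapped and the job is handed in at about 30 s of the 70 s limit. I parked the arched tile in the empty slot and moved the notched tile into the arched tile's old slot. Then I lifted the arched tile over it into the notched tile's old slot. Each tile was lowered until it met the floor (the force rose while the height held still) before I released it.

- **Seating:** tile-top heights in the last top picture match the seated heights from the start, within 0.3 mm.
- **Alignment:** both tiles sit within about 1 mm of the two nearest plain tiles along the slot, measured at their side edges. The end plain tile (-57.5 mm slot) was already about 2 mm out of line at the start.
- **Upright and square:** fitted yaw and lean are within about 0.8°, which is the noise of that fit.
- **Empty slot and the rest:** the parking slot shows only its felt. The plain tiles measure the same as before, and the planter, jar, pot and dish look unmoved.
- **Disagreements:** the two cameras differ by 2 to 4 mm in absolute position. I settled it by measuring the gripper and a held tile in the scene camera.
- **Forces:** the highest force I read was about 30 N, while checking that the parked tile was seated.

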